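# Tip the upright calculator onto its back and slide it against the portfolio

### The job

Lay the calculator ready for use without picking it up: with a fingertip, gently tip the upright calculator over onto its back, so that it lies flat on the desk with its keys up. Then push it sideways across the desk until one of its long sides lies flush along the portfolio's nearest side, most of that long side touching the portfolio. Never grip, lift or carry the calculator, push it gently, keep it off the top of the portfolio, and leave the portfolio and the other things on the desk where they are.

Things in the scene. Friction and masses are not known exactly. Their poses are not given: they have to be found in the camera images.
- calculator: black pocket calculator with a pale display and a red key, 118 (own x) x 74 (own y) x 13 (own z) mm, 110 g, loose. Origin: centre of its back. Own +x points to the display end, +z out of the keys. It starts upright on its short bottom edge: own x up, origin 59 mm above the desk, keys facing the robot, turned up to 0.3 rad either way. Lying keys up, its origin is at desk height
- calculator_foot (a point): middle of the calculator's short bottom edge (59 mm from its centre along own -x, 5 mm in front of its back), axes as the calculator's; at desk height while it stands, 5 mm above it lying flat. The edge it stands on is only 10 mm deep: a light push on the key face near the top, away from the robot, tips it over; in falling it may slide about 2 cm and turn a little
- portfolio: zipped black leather portfolio lying flat, closed, 209 (own x) x 215 (own y) x 16 (own z) mm, 0.9 kg, loose but heavy: it begins to slide when pushed with some 4 to 6 N. Origin: centre of its underside. Own x points roughly away from the robot, own y to the robot's left. The calculator stands beside its left or its right side (own y = +107 or -107 mm)
- brass_bell: small brass hand bell with a wooden handle, 62 mm across, 124 mm tall, standing upright on the other side of the portfolio. Origin: centre of its underside. Bystander
- ink_bottle: square glass ink bottle with black cap, 46 x 46 x 60 mm, behind the portfolio. Origin: centre of its underside. Bystander
- key_ring: keys on a ring with a red tag, 84 x 118 x 8 mm, lying flat at the right. Origin: centre of its underside. Bystander
- match_box: match box, 36 x 53 x 15 mm, lying at the right, nearer the robot than the keys. Origin: centre of its underside. Bystander
There are look-alikes about, which are no part of the job. What is shaped like the calculator but pink or purple is not meant.

How it is judged (in metres and radians):
On the way:
1. the calculator lies flat on the desk on its back, keys up (angle between calculator's own z axis and vertical below 0.1 rad and height (world z) of calculator below 0.006 m), for 0.2 s.
At the end, for the whole second after the job is handed in: The calculator rests flat on the desk, keys up (within 0.1 rad, under 6 mm high), long side along the portfolio: its x within 0.1 rad of the portfolio's x, its centre 130 to 152 mm from the portfolio's centre along the portfolio's y (touching: about 145) and at most 80 mm along its x (all of step 1 and angle between the x axis of calculator and the x axis of portfolio, either way round below 0.1 rad and x of calculator in the frame of portfolio between -0.08 and 0.08 m and (y of calculator in the frame of portfolio between 0.13 and 0.152 m or y of calculator in the frame of portfolio between -0.152 and -0.13 m) and linear speed of calculator below 0.01 m/s).
It fails at once if the calculator is lifted, carried or put on the portfolio: its bottom edge rises more than 18 mm above the desk (height (world z) of calculator_foot above 0.018 m).
It fails at once if the calculator is pushed or squeezed with more than 25 N (contact force between the fingers and calculator above 25 N).
It fails at once if the portfolio is moved more than 25 mm (distance of portfolio from where it was at the start of the episode above 0.025 m).
It fails at once if the hand bell is moved more than 20 mm or tipped (distance of brass_bell from where it was at the start of the episode above 0.02 m or angle between brass_bell's own z axis and vertical above 0.4 rad).
It fails at once if the ink bottle, the keys or the match box are moved more than 20 mm (distance of any of ink_bottle, key_ring, match_box from where it was at the start of the episode above 0.02 m).
It also fails if it takes over 64 s, if anything falls off the work surface, if the arm or the gripper's body presses on something with over 40 N, if the wrist force passes 120 N, or if a joint passes its speed limit or range.

### The arm

A 6-joint arm with a two-finger parallel gripper is mounted at the origin on a cart in front of the work surface, level with it; the furniture and walls round the work are solid. World frame = base frame: x ahead of the robot, y to its left, z up, the work surface at z = 0. Lengths are in mm, angles in degrees, forces in N, time in s.
With the tool pointing down it reaches from about 300 to 850 mm from the base axis. Payload 4.2 kg.
Tool frame: the origin (TCP) lies at the very end of the fingers, on their centre line; the grasp point (between the pads) lies 19 mm behind it; z points along the fingers, y is the direction in which the jaws open and shut (so a half turn about z gives the same grasp; the last joint's range is limited). The gripper opens to 91 mm and grips with 3 to 60 N. Pads are 32 mm wide; open, the fingers measure 118 mm over their backs; the gripper's body (76 mm by 178 mm) begins 60 mm behind the grasp point.
Start: joints at [75.459, 18.312, 89.639, -0, 72.044, -1.146], TCP at [133.216, 559.375, 177.876] pointing down, gripper open.
Joint ranges: [-177.97, 177.97], [-48.28, 115.42], [12.27, 149.76], [-77.06, 257.06], [2.81, 150.46], [-146.56, 146.56]. Speed limits (degrees/s): [147.25, 147.25, 180, 180, 180, 180].

### API

Orientations are given as [roll, pitch, yaw] about the fixed x, y, z axes, in that order (R = Rz(yaw) Ry(pitch) Rx(roll)).
In Python, from workcell import telemetry, grab_frame, job gives the robot as it stands.
- The arm moves only by the tool drive_tool, never from a script. Its argument "moves" is a list of rows, each an object of numbers: "claw": the closure, from -1 (fully open) to 1 (shut); "dx", "dy", "dz": the shift along the tool's x, y, z in units of 20 mm (1.0 is 20 mm); "yaw": the turn about the tool's z in units of 0.15 rad (1.0 is 0.15 rad). In form: [{"claw": .., "dx": .., "dy": .., "dz": .., "yaw": ..}, ...]. A call has 1 to 5 rows; each row shifts and turns the pose as measured when the row begins, along the tool's axes as they then stand; what a row does not reach is not made up. A row lasts 1/8 s, in which the tool goes at most 62.5 mm and 10.7 degrees, less where a joint would pass 70% of its speed; a pose out of reach is approached as far as the arm can. A call with a number of a shift or a turn outside -1 to 1 is refused whole. A call with a gripper value outside its range is refused whole. The fingers move at their own pace and stop on an object; "grip_force" is the grip in N (left out, the last holds). Time passes only in rows, so rows that do not move let the fingers close. It gives the time, the measured TCP pose, the force and the opening at its end, in the units of the state.
- telemetry.state(): the state, without advancing time (a new reading comes with each control period).
- grab_frame(name): name is "side" or "top"; returns a dict with "color" (420x560x3 uint8, blue, green, red), "vertical_fov" (degrees; the focal length in pixels is half the picture's height over the tangent of half this angle, whatever the lens; pixels are square), "cx", "cy" (the principal point, pixels), "dist" ([k1, k2, p1, p2, k3] as OpenCV has them; the pictures are not rectified), "pose" (4x4, takes a point from camera to world coordinates). Camera axes: x right, y down, z forward; pixel columns grow to the right and rows downward; lengths in mm; the calibration is good to about 2 mm. A picture is of the moment at which its call begins. There is no depth.
- job.job_done(): hands the job in, once; it reports no verdict.
The state is a dict: "time_s": time; "qpos": joint angles; "qvel": joint speeds; "effort": joint torques, N m; "ee_pos": TCP position; "ee_rot": TCP orientation; "force": force on the tool from outside, world axes, zero at the start; "torque": the same for the moment, N m; "gripper_width": finger opening in mm.
Only numpy, scipy, OpenCV 4.12 (cv2) and the standard library are available. Lean on these libraries where they do the work, as an engineer would, in place of code of your own. Each camera call takes 0.05 s, during which the arm holds its last target.

## Working session

There is one attempt and no reset: what is moved stays moved. The work goes in short steps, Python scripts to look and compute and a tool call to move; the robot and the scene stay as the last step left them, time stands still between calls to the robot, and variables do not carry over. Pictures are saved under pics/ and viewed, and the job is handed in when it is done.

Besides the shell and the picture viewer there is one more tool, called after "Request:" as name([rows], argument=value, ...), one row to a line, values as JSON. drive_tool: Moves the arm, as the interface text tells. Its arguments: {"type":"object","properties":{"moves":{"type":"array"},"grip_force":{"type":"number"}},"required":["moves"]}

```bash
mkdir -p pics; cat > h.py <<'E'
import cv2,numpy as np
from workcell import telemetry, grab_frame, job
def K(f):
    h,w=f["color"].shape[:2]; fl=h/2/np.tan(np.radians(f["vertical_fov"])/2)
    return np.array([[fl,0,f["cx"]],[0,fl,f["cy"]],[0,0,1.]])
def ray(f,px):
    p=cv2.undistortPoints(np.array([[px]],float),K(f),np.array(f["dist"],float))[0,0]
    P=np.array(f["pose"]); d=P[:3,:3]@np.array([p[0],p[1],1]); return P[:3,3],d/np.linalg.norm(d)
def atz(f,px,z):
    o,d=ray(f,px); return o+d*(z-o[2])/d[2]
def proj(f,X):
    P=np.linalg.inv(np.array(f["pose"])); r,_=cv2.Rodrigues(P[:3,:3])
    return cv2.projectPoints(np.array(X,float).reshape(-1,3),r,P[:3,3],K(f),np.array(f["dist"],float))[0][:,0]
E
python3 - <<'E'
from h import *
import pickle
D={}
for n in("side","top"):
    f=grab_frame(n);D[n]=f;cv2.imwrite(f"pics/{n}0.png",f["color"]);print(n,np.array(f["pose"]).round(2),f["vertical_fov"],f["dist"])
pickle.dump(D,open("d0.pkl","wb"));print(telemetry.state())
E
```

```text
side [[ 8.8000e-01 -2.5000e-01  4.1000e-01  1.1631e+02]
 [-4.8000e-01 -4.8000e-01  7.3000e-01 -8.0708e+02]
 [ 1.0000e-02 -8.4000e-01 -5.5000e-01  6.6087e+02]
 [ 0.0000e+00  0.0000e+00  0.0000e+00  1.0000e+00]] 53.39628274676843 [-0.12288624  0.          0.          0.          0.        ]
top [[-2.00000e-02 -9.90000e-01  1.00000e-01  4.23450e+02]
 [-1.00000e+00  2.00000e-02 -1.00000e-02 -1.97400e+01]
 [ 1.00000e-02 -1.00000e-01 -9.90000e-01  1.50332e+03]
 [ 0.00000e+00  0.00000e+00  0.00000e+00  1.00000e+00]] 50.3381133964199 [-0.09816448  0.          0.          0.          0.        ]
{'time_s': 0.1, 'qpos': array([ 7.54575803e+01,  1.83459998e+01,  8.96991221e+01, -1.49421657e-03,
        7.20441222e+01, -1.14647334e+00]), 'qvel': array([-0.08740007, -0.07463171, -0.23329576, -0.11811644, -0.03684831,
       -0.05854373]), 'effort': array([ 1.05186828e-03, -4.13332415e+01, -2.32510793e+01,  7.28860823e-02,
        4.22318245e-02, -7.37292612e-05]), 'ee_pos': array([133.10118641, 558.85903052, 177.12622579]), 'ee_rot': array([-1.79910745e+02, -3.65195659e-04,  1.66604515e+02]), 'force': array([ 0.54200766, -0.12689627, -0.34405928]), 'torque': array([-0.00753797,  0.04865291, -0.01165179]), 'gripper_width': 91.10837887984525}
```

View pics/side0.png

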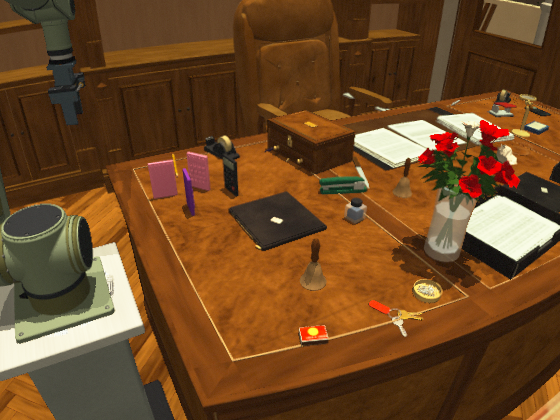

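View pics/top0.png

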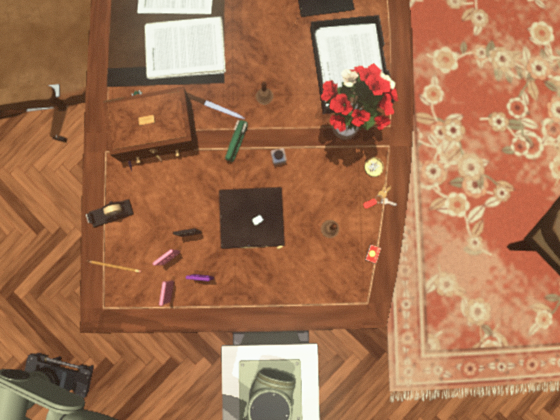

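The side view shows the black upright calculator at (231,174). The look-alikes are pink at (163,180) and (198,170) and purple at (188,190), and there's a tape dispenser at (218,147). In the top view the calculator is at (187,233), the pink ones at (165,257) and (163,293), and the purple one at (199,278). I choose the black one and check it in a close crop.

```bash
python3 - <<'E'
import pickle,cv2,numpy as np
D=pickle.load(open("d0.pkl","rb"))
a=cv2.resize(D["side"]["color"][140:250,140:340],None,fx=4,fy=4,interpolation=2)
b=cv2.resize(D["top"]["color"][180:310,140:300],None,fx=4.5,fy=4.5,interpolation=2)
cv2.imwrite("pics/c1.png",a);cv2.imwrite("pics/c2.png",b)
E
```

```text
(no output)
```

View pics/c1.png

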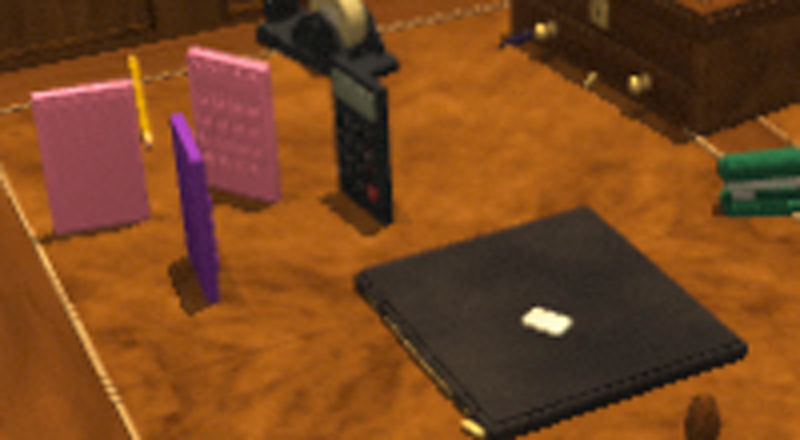

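View pics/c2.png

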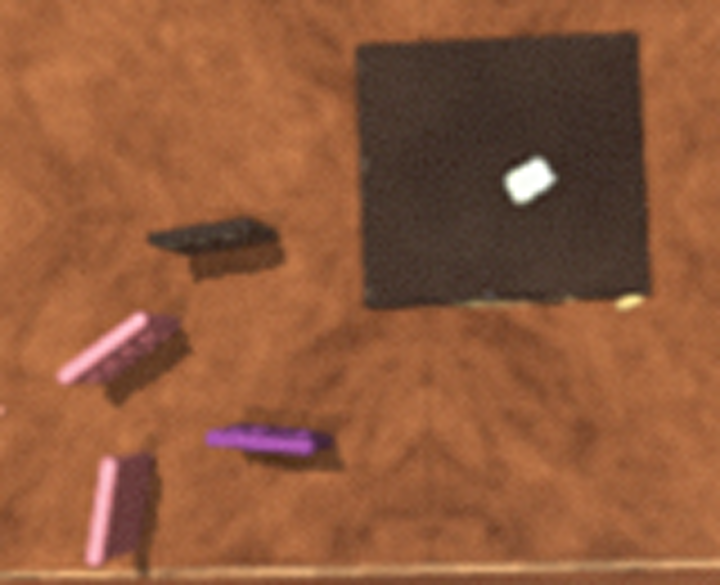

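```bash
python3 - <<'E'
from h import *
import pickle
from scipy.optimize import least_squares
D=pickle.load(open("d0.pkl","rb"));s,t=D["side"],D["top"]
S=lambda x,y:(140+x/4-.4,140+y/4-.4); T=lambda x,y:(140+x/4.5-.4,180+y/4.5-.4)
print("top corner L z118:",atz(t,T(150,238),118),"side",atz(s,S(333,70),118))
print("side top R",atz(s,S(388,78),118)," bottom R",atz(s,S(390,222),0),"bottom L",atz(s,S(343,192),0),"top bottomR",atz(t,T(278,235),0))
for n,p in dict(nl=(366,307),nr=(650,296),fl=(359,46),fr=(637,34)).items(): print(n,atz(t,T(*p),12).round(1))
for n,p in dict(fl=(585,208),nl=(357,275),nr=(490,432),fr=(745,350)).items(): print('s',n,atz(s,S(*p),12).round(1))
for n,p in dict(p1a=(60,378),p1b=(142,317),p2a=(94,562),p2b=(108,460),pua=(208,438),pub=(315,445)).items(): print(n,atz(t,T(*p),118).round(0))
print("label z16",atz(t,T(530,180),16))
print("tape",atz(t,(109,212),30),"pencil",atz(t,(115,266),5))
E
```

```text
top corner L z118: [520.26601302 292.14256364 118.        ] side [509.21767145 264.78324502 118.        ]
side top R [540.16889678 233.14189717 118.        ]  bottom R [532.87132781 225.78661517   0.        ] bottom L [518.35559438 285.93192309   0.        ] top bottomR [528.86903369 221.9280478    0.        ]
nl [473.2 154.9  12. ]
nr [477.1 -55.7  12. ]
fl [669.  158.4  12. ]
fr [673.6 -50.5  12. ]
s fl [666.5 157.   12. ]
s nl [474.5 149.6  12. ]
s nr [477.8 -58.8  12. ]
s fr [670.1 -58.9  12. ]
p1a [425. 355. 118.]
p1b [466. 298. 118.]
p2a [298. 332. 118.]
p2b [368. 322. 118.]
pua [382. 252. 118.]
pub [376. 179. 118.]
label z16 [564.8685077  31.5067497  16.       ]
tape [599.44044926 529.49030196  30.        ] pencil [418.57853168 515.69225496   5.        ]
```

```bash
cat > fit.py <<'E'
from h import *
def corners(x,y,yaw):  # standing; (x,y)= centre of back; z_own (keys) points to -X at yaw 0, own x up, own y = z cross x
    zo=np.array([-np.cos(yaw),-np.sin(yaw),0]); xo=np.array([0,0,1.]); yo=np.cross(zo,xo)
    o=np.array([x,y,59.])
    return np.array([o+a*59*xo+b*37*yo+c*13*zo-(0 if a>0 else 0) for a in(-1,1) for b in(-1,1) for c in(0,1)])
def hullmask(f,X,sh,sc=4):
    m=np.zeros((sh[0]*sc,sh[1]*sc),np.uint8)
    p=(proj(f,X)+.5)*sc-.5
    cv2.fillConvexPoly(m,cv2.convexHull(np.round(p).astype(np.int32)),255); return cv2.resize(m,(sh[1],sh[0]),interpolation=cv2.INTER_AREA)/255.
E
python3 - <<'E'
from fit import *
import pickle
D=pickle.load(open("d0.pkl","rb"))
for n,(u,v,w,h) in dict(side=(215,150,30,52),top=(165,220,42,25)).items():
    g=cv2.cvtColor(D[n]["color"],cv2.COLOR_BGR2HSV)[v:v+h,u:u+w]
    im=np.hstack([cv2.resize(g[...,k],None,fx=9,fy=9,interpolation=0) for k in (1,2)]); cv2.imwrite(f"pics/hsv_{n}.png",im); print(im.shape)
    print(np.array2string(g[h//2-3:h//2+3,:,1],max_line_width=250)); print(np.array2string(g[h//2-3:h//2+3,:,2],max_line_width=250))
E
```

```text
(468, 540)
[[227 232 217 216 218 219 217 216 201  94  34  40  24  29  32  96  44  51  34  39  19  57 195 212 219 218 217 214 217 217]
 [214 216 221 221 219 226 226 212 197 177  36  15  50  46  20  13  28  60  85  55  53  29 186 220 223 225 224 213 216 216]
 [223 222 220 219 223 219 220 225 204 141   0  38  33  29  29  10  58  62  43  11  27  64 179 217 221 215 218 214 214 218]
 [215 218 219 226 221 216 220 220 204 140  54  29  19  69  41  46  93  58  71  20  27  32 172 215 215 217 217 230 215 228]
 [216 216 212 219 217 216 218 215 204 142  26  26  61  41  49  26 124  98  51  36  43  22 166 213 216 217 224 225 223 222]
 [225 233 217 216 220 230 215 218 210 177  39  53  55  43  43  20  64  91  43  20  38  36 172 218 223 211 215 219 220 219]]
[[156 153 156 158 157 156 155 157 109  46  30  32  32  26  16  16  35  35  30  26  27  27 118 161 171 170 167 163 161 161]
 [150 149 150 152 150 147 149 150 109  46  21  34  36  28  25  20  27  30  27  23  29  26 118 161 168 164 158 151 150 152]
 [143 147 147 148 144 143 146 145 111  56  20  34  31  26  26  26  22  29  24  23  19  24 104 159 167 16
[... 1753 characters left out ...]
61 158 156 156]
 [160 155 156 165 169 169 169 153 134 130 120 113 109  93  86  84  79  76  76  75  78  73  78  76  79  78  76  73  69  75  63  56  59  63  63  73 106 146 163 156 155 155]
 [153 153 154 161 169 168 166 141  95  82  75  73  76  76  78  74  82  74  71  76  74  71  75  73  79  92  87  74  68  67  60  61  61  60  58  66  87 136 160 163 165 161]
 [147 154 160 165 163 164 163 137  91  71  69  72  76  74  72  73  80  73  74  82  80  67  65  59  66  74  68  66  60  68  59  66  67  67  72  75  91 135 170 171 168 170]
 [151 154 165 162 170 170 166 160 129 106  88  82  82  80  72  68  66  58  66  69  66  64  58  55  63  60  62  66  66  73  72  79  82  90  93  96 105 136 165 175 177 174]]
```

```bash
python3 - <<'E'
from fit import *
import pickle
from scipy.optimize import minimize
D=pickle.load(open("d0.pkl","rb"));M={}
for n,(u,v,w,h),bg in (("side",(215,150,30,52),215),("top",(165,220,42,25),160)):
    g=cv2.cvtColor(D[n]["color"],cv2.COLOR_BGR2HSV)[...,1].astype(float)
    g=cv2.GaussianBlur(g,(0,0),.7)
    lo=40 if n=="side" else 85
    m=np.zeros(g.shape); m[v:v+h,u:u+w]=np.clip((bg-g)/(bg-lo),0,1)[v:v+h,u:u+w]
    if n=="side": m[:158,228:]*=1
    M[n]=(m,(u,v,w,h))
def cost(p,ns=("side","top")):
    c=0
    for n in ns:
        m,(u,v,w,h)=M[n]; r=hullmask(D[n],corners(*p),m.shape); c+=((m-r)[v:v+h,u:u+w]**2).sum()
    return c
for ns in(("side","top"),("side",),("top",)):
  best=min((minimize(cost,[525+a,255,y],args=(ns,),method="Nelder-Mead",options=dict(initial_simplex=[[525+a,255,y],[535+a,255,y],[525+a,265,y],[525+a,255,y+.1]])) for a in(-10,0,10) for y in(-.2,0,.2)),key=lambda r:r.fun)
  print(ns,best.x,best.fun)
  if len(ns)==2: bx=best.x
for n in("side","top"):
    m,(u,v,w,h)=M[n]; im=D[n]["color"][v-10:v+h+10,u-10:u+w+10]; im=cv2.resize(im,None,fx=8,fy=8,interpolation=2)
    p=((proj(D[n],corners(*bx))-[u-10,v-10]+.5)*8).astype(int)
    for i in range(8):
        for j in(1,2,4):
            if not i&j: cv2.line(im,tuple(map(int,p[i])),tuple(map(int,p[i|j])),(0,255,0),1)
    cv2.imwrite(f"pics/fit_{n}.png",im)
E
```

```text
('side', 'top') [5.33596885e+02 2.63183220e+02 3.07332708e-03] 185.79725068940277
('side',) [5.38334341e+02 2.73850190e+02 1.34546471e-04] 118.22382078645973
('top',) [5.31182136e+02 2.57224553e+02 2.21255037e-02] 42.25328118837204
```

View pics/fit_side.png

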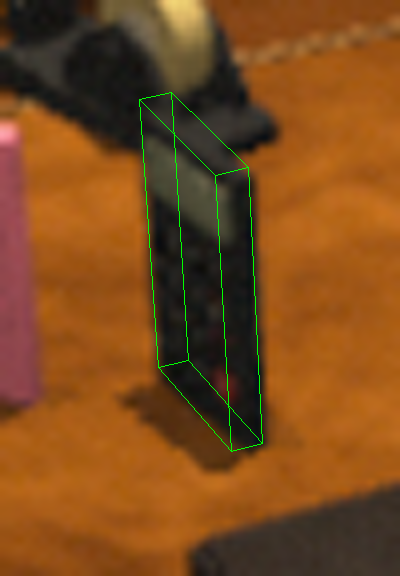

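View pics/fit_top.png

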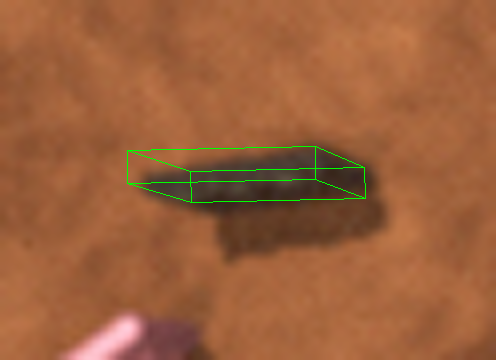

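```bash
python3 - <<'E'
from fit import *
import pickle
from scipy.optimize import minimize
D=pickle.load(open("d0.pkl","rb"));M={}
for n,(u,v,w,h),bg in (("side",(215,161,30,38),215),("top",(165,220,42,25),160)):
    g=cv2.cvtColor(D[n]["color"],cv2.COLOR_BGR2HSV)[...,1].astype(float)
    V=cv2.cvtColor(D[n]["color"],cv2.COLOR_BGR2HSV)[...,2].astype(float)
    lo=110 if n=="side" else 95
    m=np.zeros(g.shape); m[v:v+h,u:u+w]=np.clip((bg-g)/(bg-lo),0,1)[v:v+h,u:u+w]
    if n=="side": m[(V<60)&(m>0)]=1
    M[n]=(m,(u,v,w,h))
def cost(p,ns=("side","top")):
    c=0
    for n in ns:
        m,(u,v,w,h)=M[n]; r=hullmask(D[n],corners(*p),m.shape); c+=((m-r)[v:v+h,u:u+w]**2).sum()
    return c
for ns in(("side","top"),("side",),("top",)):
  best=min((minimize(cost,[525+a,255,y],args=(ns,),method="Nelder-Mead",options=dict(initial_simplex=[[525+a,255,y],[535+a,255,y],[525+a,265,y],[525+a,255,y+.1]])) for a in(-10,0,10) for y in(-.2,0,.2,.3)),key=lambda r:r.fun)
  print(ns,best.x,best.fun)
  if len(ns)==2: bx=best.x
ims=[]
for n in("side","top"):
    m,(u,v,w,h)=M[n]; v-=10;h+=10;im=D[n]["color"][v-5:v+h+10,u-5:u+w+10]; im=cv2.resize(im,None,fx=8,fy=8,interpolation=2)
    p=((proj(D[n],corners(*bx))-[u-5,v-5]+.5)*8).astype(int)
    for i in range(8):
        for j in(1,2,4):
            if not i&j: cv2.line(im,tuple(map(int,p[i])),tuple(map(int,p[i|j])),(0,255,0),1)
    ims.append(im)
H=max(i.shape[0] for i in ims)
cv2.imwrite("pics/fit2.png",np.hstack([cv2.copyMakeBorder(i,0,H-i.shape[0],0,0,0) for i in ims]))
E
```

```text
('side', 'top') [5.31989370e+02 2.57217571e+02 2.29095864e-02] 57.25669586827654
('side',) [5.34208973e+02 2.61174359e+02 1.87540445e-02] 9.417234187792765
('top',) [5.30455640e+02 2.57648206e+02 2.21577205e-02] 41.156976583881026
```

View pics/fit2.png

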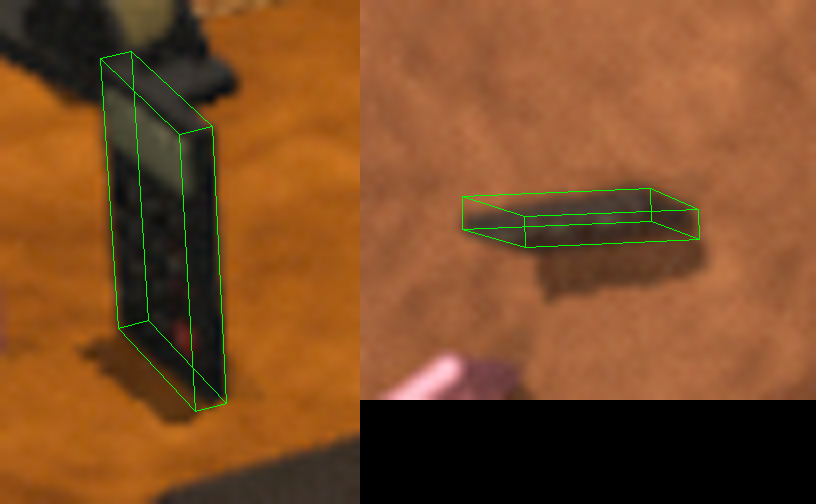

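```bash
python3 - <<'E'
from fit import *
import pickle
D=pickle.load(open("d0.pkl","rb"))
rows=[]
for bx in ((530,258,.1),(530,258,.18),(528,258,.25)):
  ims=[]
  for n,(u,v,w,h) in (("side",(208,146,40,56)),("top",(160,212,52,35))):
    im=D[n]["color"][v:v+h,u:u+w]; im=cv2.resize(im,None,fx=5 if n=="side" else 8,fy=5 if n=="side" else 8,interpolation=2);sc=im.shape[0]/h
    im=np.clip(im*1.6,0,255).astype(np.uint8)
    p=((proj(D[n],corners(*bx))-[u,v]+.5)*sc).astype(int)
    for i in range(8):
        for j in(1,2,4):
            if not i&j: cv2.line(im,tuple(map(int,p[i])),tuple(map(int,p[i|j])),(0,255,0),1)
    ims.append(im)
  rows.append(np.hstack([cv2.copyMakeBorder(i,0,280-i.shape[0],0,0,0) for i in ims]))
cv2.imwrite("pics/fit3.png",cv2.resize(np.vstack(rows),None,fx=.71,fy=.71))
cv2.imwrite("pics/topraw.png",np.clip(cv2.resize(D["top"]["color"][215:250,160:212],None,fx=14,fy=14,interpolation=2)*1.8,0,255))
E
```

```text
[ WARN:0@0.475] global loadsave.cpp:1063 imwrite_ Unsupported depth image for selected encoder is fallbacked to CV_8U.
```

View pics/fit3.png

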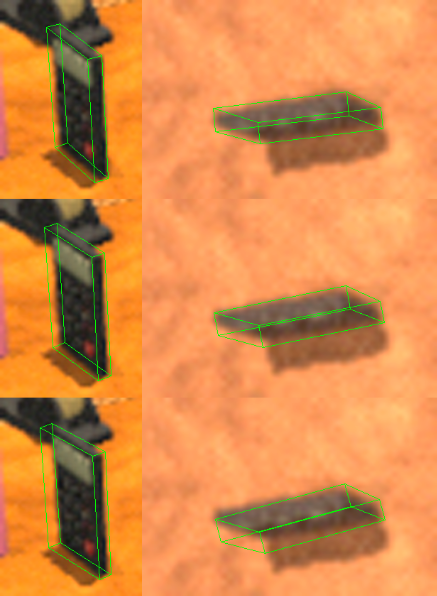

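View pics/topraw.png

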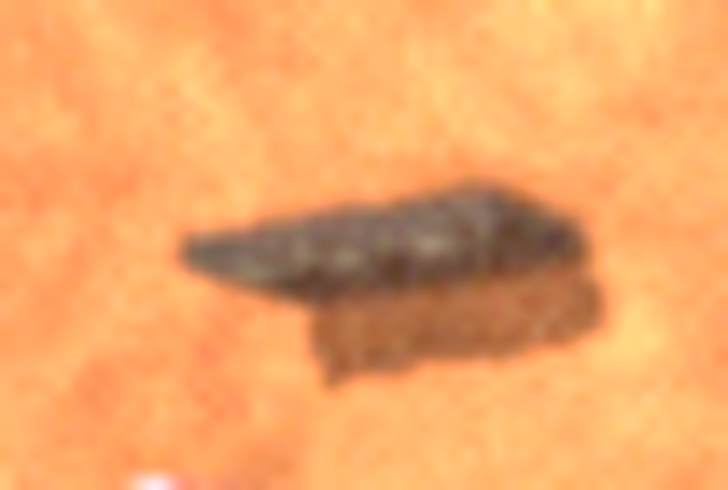

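The crops confirm my choice: the black one has the pale display and the red key. It stands at about (531,258) with yaw about 0.15, and the portfolio's left side runs along y≈156. I'll move over at height while turning.

Request:
drive_tool([
  {"claw": 1, "dx": -0.95, "dy": -0.5, "dz": -0.5, "yaw": 1},
  {"claw": 1, "dx": -1, "dy": -0.35, "dz": -0.5, "yaw": 1},
  {"claw": 1, "dx": -1, "dy": -0.2, "dz": -0.5, "yaw": 1},
  {"claw": 1, "dx": -1, "dy": 0, "dz": 0, "yaw": 1},
  {"claw": 1, "dx": -1, "dy": 0.1, "dz": 0, "yaw": 1},
], grip_force=10)

```text
time_s: 0.72
ee_pos: [210.9, 487.7, 205.3]
ee_rot: [-179.7, 0.3, 122.4]
force: [0.0, 0.1, -1.1]
gripper_width: 43.8
```

```bash
cat > st.py <<'E'
from h import *
import sys
s=telemetry.state();p=s["ee_pos"];r=s["ee_rot"];y=np.radians(r[2])
print("t",s["time_s"],"p",p.round(1),"r",r.round(2),"F",s["force"].round(2),"w",round(float(s["gripper_width"]),1))
if len(sys.argv)>3:
    t=np.array(list(map(float,sys.argv[1:4]))); d=t-p
    from scipy.spatial.transform import Rotation as R
    print("tool units",(R.from_euler("xyz",r,degrees=True).as_matrix().T@d/20).round(2))
E
python3 st.py 480 255 200; python3 - <<'E'
from h import *
import pickle
D=pickle.load(open("d0.pkl","rb"))
for p,z in (((193,145),90),((110,160),60),((190,155),20),((228,160),30)):print(p,atz(D["top"],p,z).round(0))
E
```

```text
t 0.725 p [210.9 487.7 205.3] r [-179.67    0.27  122.39] F [ 0.04  0.12 -1.11] w 43.8
tool units [-17.03   5.13   0.32]
(193, 145) [805. 234.  90.]
(110, 160) [770. 519.  60.]
(190, 155) [790. 257.  20.]
(228, 160) [767. 127.  30.]
```

Request:
drive_tool([
  {"claw": 1, "dx": -1, "dy": 0.3, "dz": 0, "yaw": 1},
  {"claw": 1, "dx": -1, "dy": 0.5, "dz": 0, "yaw": 1},
  {"claw": 1, "dx": -1, "dy": 0.8, "dz": 0, "yaw": 0.7},
  {"claw": 1, "dx": -1, "dy": 1, "dz": 0, "yaw": 0},
  {"claw": 1, "dx": -1, "dy": 1, "dz": 0, "yaw": 0},
])

```text
time_s: 1.35
ee_pos: [311.4, 406.9, 203.6]
ee_rot: [-179.6, 0.6, 98.4]
force: [-0.2, 1.3, -0.0]
gripper_width: 0.5
```

Request:
drive_tool([
  {"claw": 1, "dx": -1, "dy": 1, "dz": 0, "yaw": 0},
  {"claw": 1, "dx": -1, "dy": 1, "dz": 0, "yaw": 0},
  {"claw": 1, "dx": -1, "dy": 1, "dz": 0, "yaw": 0},
  {"claw": 1, "dx": -1, "dy": 1, "dz": 0, "yaw": 0},
  {"claw": 1, "dx": -0.5, "dy": 1, "dz": 0, "yaw": 0},
])

```text
time_s: 1.98
ee_pos: [426.1, 328.2, 201.9]
ee_rot: [-179.4, 0.7, 98.4]
force: [-0.2, -0.6, 0.1]
gripper_width: 0.6
```

```bash
python3 st.py 480 255 200
```

```text
t 1.975 p [426.1 328.2 201.9] r [-179.43    0.7    98.37] F [-0.16 -0.55  0.06] w 0.6
tool units [-4.01  2.14  0.12]
```

Request:
drive_tool([
  {"claw": 1, "dx": -1, "dy": 0.5, "dz": 0, "yaw": 0},
  {"claw": 1, "dx": -1, "dy": 0.5, "dz": 0, "yaw": 0},
  {"claw": 1, "dx": -1, "dy": 0.5, "dz": 0, "yaw": 0},
  {"claw": 1, "dx": -1, "dy": 0.6, "dz": 0.2, "yaw": 0},
  {"claw": 1, "dx": 0, "dy": 0, "dz": 0, "yaw": 0},
])

```text
time_s: 2.6
ee_pos: [483.4, 253.9, 196.4]
ee_rot: [-179.3, 0.7, 98.3]
force: [0.3, 0.1, -0.6]
gripper_width: 0.4
```

```bash
python3 st.py 490 255 100; python3 - <<'E'
from h import *
for n in("side","top"):
    f=grab_frame(n)["color"]; c=f[60:220,140:300] if n=="side" else f[170:310,130:290]
    cv2.imwrite(f"pics/{n}1.png",cv2.resize(c,None,fx=4,fy=4,interpolation=2)[:600])
E
```

```text
t 2.6 p [483.4 253.9 196.4] r [-179.3     0.66   98.32] F [ 0.27  0.12 -0.6 ] w 0.4
tool units [0.06 0.39 4.82]
```

View pics/side1.png

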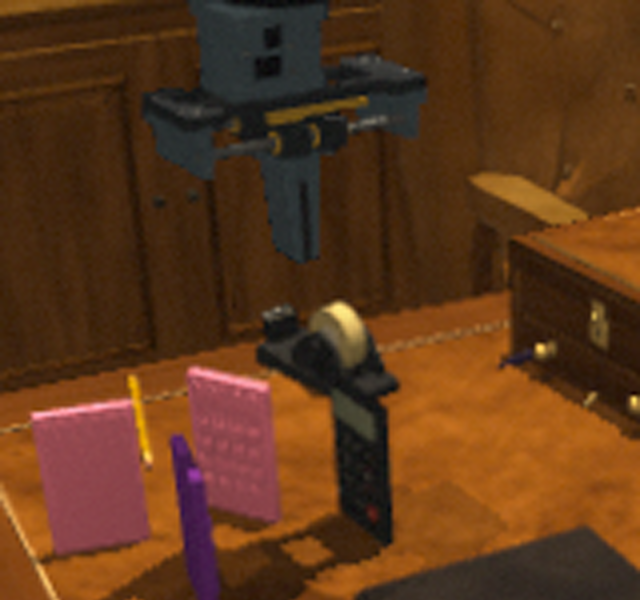

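View pics/top1.png

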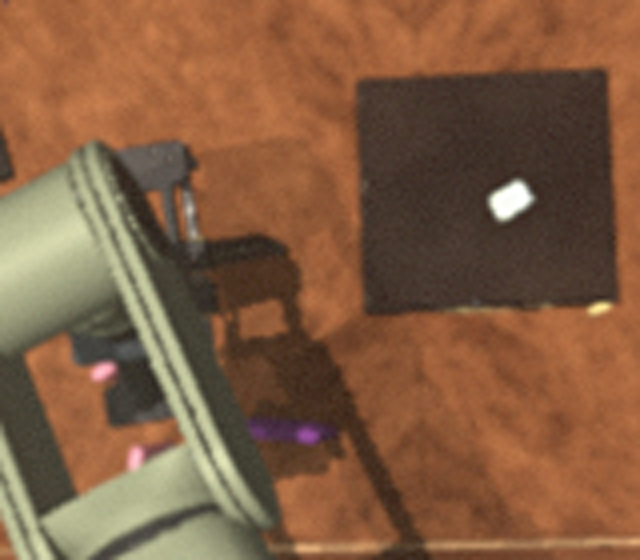

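The fingertip at side crop (305,255) is above and in front of the calculator at (363,470), clear of the pink and purple ones. Next I descend.

Request:
drive_tool([
  {"claw": 1, "dx": 0, "dy": 0, "dz": 1, "yaw": 0},
  {"claw": 1, "dx": 0, "dy": 0, "dz": 1, "yaw": 0},
  {"claw": 1, "dx": 0, "dy": 0, "dz": 1, "yaw": 0},
  {"claw": 1, "dx": 0, "dy": 0, "dz": 1, "yaw": 0},
  {"claw": 1, "dx": 0, "dy": 0, "dz": 0.9, "yaw": 0},
])

```text
time_s: 3.32
ee_pos: [480.9, 259.9, 98.6]
ee_rot: [-179.6, 0.4, 98.7]
force: [-0.0, -0.0, -0.9]
gripper_width: 0.8
```

Request:
drive_tool([
  {"claw": 1, "dx": 0, "dy": 0.2, "dz": 0, "yaw": 0},
  {"claw": 1, "dx": 0, "dy": 0.2, "dz": 0, "yaw": 0},
  {"claw": 1, "dx": 0, "dy": 0.2, "dz": 0, "yaw": 0},
])

```text
time_s: 3.7
ee_pos: [492.6, 263.7, 99.1]
ee_rot: [-179.6, 0.3, 98.9]
force: [-0.4, 0.4, 1.0]
gripper_width: 0.5
```

```bash
python3 st.py 490 255 100; python3 - <<'E'
from h import *
f=grab_frame("side")["color"]; c=f[100:220,180:300]
cv2.imwrite(f"pics/side2.png",cv2.resize(c,None,fx=5,fy=5,interpolation=2)[:600])
E
```

```text
t 3.7 p [492.6 263.7  99.1] r [-179.58    0.33   98.86] F [-0.39  0.42  0.98] w 0.5
tool units [-0.41 -0.2  -0.04]
```

View pics/side2.png

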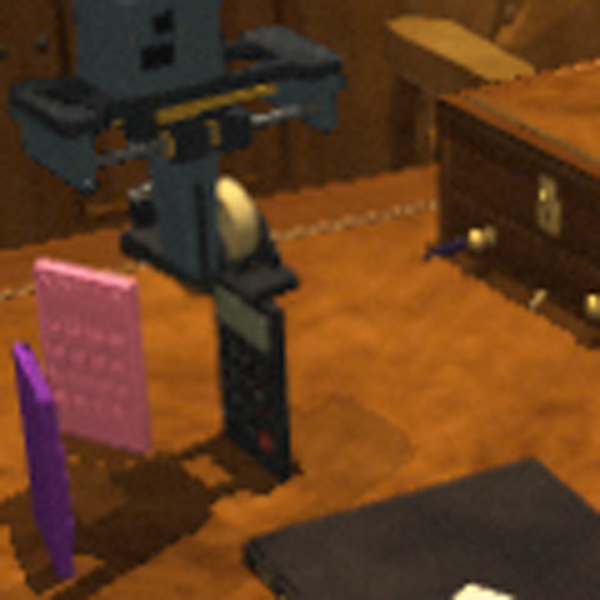

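The finger tip at (200,290) is just in front of the display's upper edge at (218,300). Now I push slowly.

Request:
drive_tool([
  {"claw": 1, "dx": -0.2, "dy": 0.15, "dz": 0, "yaw": 0},
  {"claw": 1, "dx": -0.1, "dy": 0.15, "dz": 0, "yaw": 0},
  {"claw": 1, "dx": 0, "dy": 0.15, "dz": 0, "yaw": 0},
])

```text
time_s: 4.12
ee_pos: [504.5, 259.1, 100.2]
ee_rot: [-179.7, 0.3, 98.8]
force: [1.1, 1.0, 0.6]
gripper_width: 0.4
```

Request:
drive_tool([
  {"claw": 1, "dx": 0, "dy": 0.15, "dz": 0, "yaw": 0},
  {"claw": 1, "dx": 0, "dy": 0.15, "dz": 0, "yaw": 0},
  {"claw": 1, "dx": 0, "dy": 0.15, "dz": 0, "yaw": 0},
])

```text
time_s: 4.5
ee_pos: [514.0, 260.5, 100.1]
ee_rot: [-179.7, 0.3, 98.8]
force: [-0.5, -0.9, -0.2]
gripper_width: 0.4
```

```bash
python3 st.py 490 255 100; python3 - <<'E'
from h import *
f=grab_frame("side")["color"]; c=f[100:220,180:300]
cv2.imwrite(f"pics/side3.png",cv2.resize(c,None,fx=5,fy=5,interpolation=2)[:600])
E
```

```text
t 4.5 p [514.  260.5 100.1] r [-179.74    0.29   98.82] F [-0.54 -0.94 -0.17] w 0.4
tool units [-0.09 -1.23  0.01]
```

View pics/side3.png

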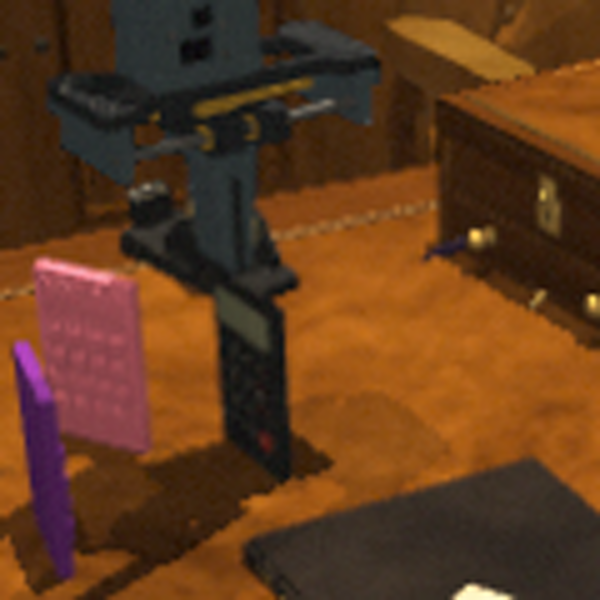

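```bash
python3 - <<'E'
from h import *
import pickle
f=pickle.load(open("d0.pkl","rb"))["side"]
for X in ([514,260.5,100],[528,244,100],[500,244,100],[500,276,100],[528,276,100]):
    print(X,((proj(f,X)[0]-[180,100]+.5)*5).round())
for z in(59,118):
  for y in(-37,37):print(z,y,((proj(f,[518-.15*y,257+y,z])[0]-[180,100]+.5)*5).round())
E
```

```text
[514, 260.5, 100] [229. 316.]
[528, 244, 100] [261. 322.]
[500, 244, 100] [217. 332.]
[500, 276, 100] [197. 311.]
[528, 276, 100] [240. 301.]
59 -37 [273. 401.]
59 37 [210. 355.]
118 -37 [268. 313.]
118 37 [204. 268.]
```

```bash
python3 - <<'E'
from h import *
import pickle
f=pickle.load(open("d0.pkl","rb"))["side"]
print(((proj(f,[483.4,253.9,196.4])[0]-[140,60]+.5)*4).round(), proj(f,[133.1,558.9,177.1]))
g=grab_frame("side");c=g["color"]; print(np.abs(np.array(g["pose"])-f["pose"]).max())
c=np.clip(c[130:200,205:255].astype(float)*2,0,255).astype(np.uint8)
cv2.imwrite("pics/side4.png",cv2.resize(c,None,fx=8,fy=8,interpolation=2))
g=grab_frame("top");c=g["color"][200:260,150:220]
cv2.imwrite("pics/top4.png",cv2.resize(np.clip(c*1.7,0,255).astype(np.uint8),None,fx=8,fy=8,interpolation=2))
E
```

```text
[299. 304.] [[ 77.02565349 129.44663426]]
0.0
```

View pics/side4.png

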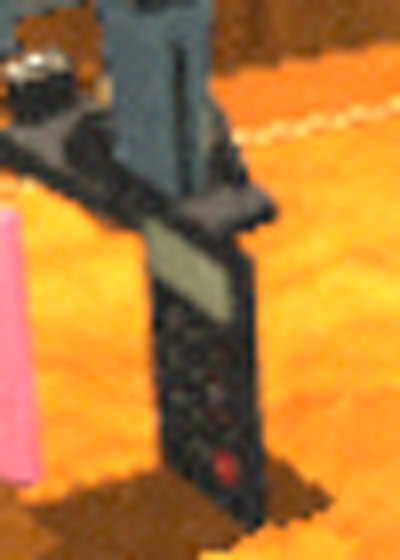

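View pics/top4.png

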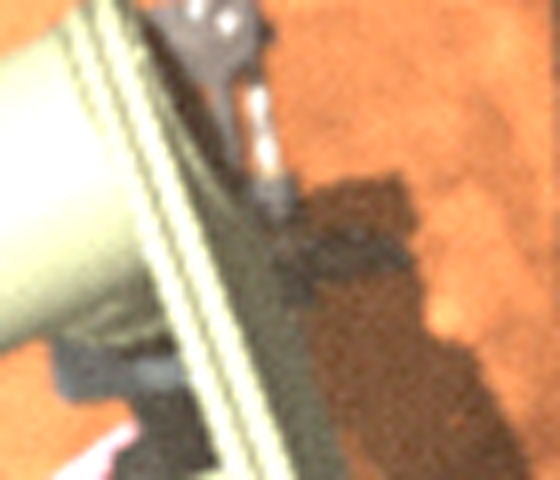

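```bash
python3 - <<'E'
from h import *
g=grab_frame("side");s=telemetry.state();p=s["ee_pos"]
im=cv2.resize(g["color"][90:190,180:280],None,fx=6,fy=6,interpolation=2)
for z in (0,20,40,60,79,98,120):
    a=(proj(g,[[p[0],p[1],p[2]+z],[p[0],p[1]-16,p[2]+z],[p[0],p[1]+16,p[2]+z]])-[180,90]+.5)*6
    for q in a: cv2.circle(im,tuple(int(v) for v in q),2,(0,255,255),-1)
    cv2.putText(im,str(z),tuple(int(v)+8 for v in a[0]),0,.4,(255,255,255))
cv2.imwrite("pics/side5.png",im); print(p)
E
```

```text
[513.80808372 260.4467958  100.11376543]
```

View pics/side5.png

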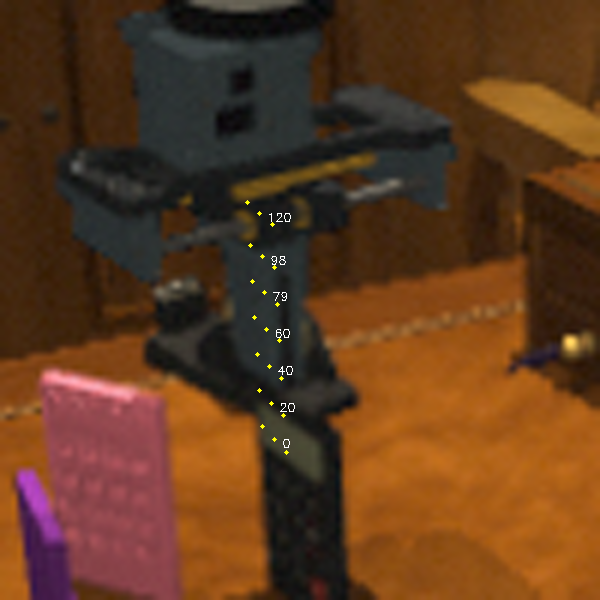

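The picture shows the visible finger end about 30 mm above the projected TCP, over the calculator's top edge. I felt no contact. I'll back off, go lower and push again.

Request:
drive_tool([
  {"claw": 1, "dx": 0, "dy": -0.6, "dz": 0, "yaw": 0},
  {"claw": 1, "dx": 0, "dy": -0.6, "dz": 0, "yaw": 0},
  {"claw": 1, "dx": 0, "dy": 0, "dz": 0.6, "yaw": 0},
  {"claw": 1, "dx": 0, "dy": 0, "dz": 0.6, "yaw": 0},
  {"claw": 1, "dx": 0, "dy": 0, "dz": 0.1, "yaw": 0},
])

```text
time_s: 5.32
ee_pos: [486.9, 256.0, 72.3]
ee_rot: [-179.7, 0.3, 98.8]
force: [-0.7, 0.3, 0.4]
gripper_width: 0.6
```

```bash
python3 st.py 490 255 100; python3 - <<'E'
from h import *
f=grab_frame("side")["color"]; c=f[100:220,180:300]
cv2.imwrite(f"pics/side6.png",cv2.resize(c,None,fx=5,fy=5,interpolation=2)[:600])
E
```

```text
t 5.325 p [486.9 256.   72.3] r [-179.66    0.3    98.85] F [-0.74  0.32  0.35] w 0.6
tool units [-0.08  0.14 -1.39]
```

View pics/side6.png

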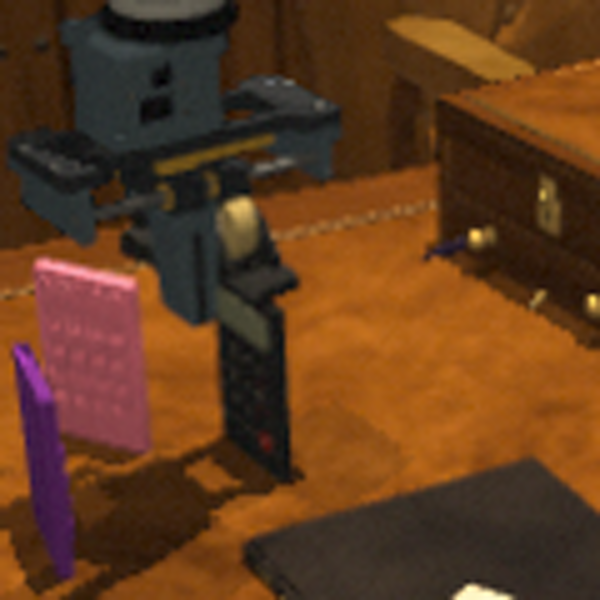

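```bash
python3 - <<'E'
from h import *
import pickle
f=pickle.load(open("d0.pkl","rb"))["side"]
for z in (72,85,95,105,115): print(z,((proj(f,[486.9,256,z])[0]-[180,100]+.5)*5).round(),((proj(f,[500,240,z])[0]-[180,100]+.5)*5).round())
E
```

```text
72 [192. 370.] [223. 377.]
85 [191. 351.] [221. 357.]
95 [190. 336.] [220. 342.]
105 [189. 321.] [219. 327.]
115 [187. 306.] [218. 312.]
```

The finger end at (190,320) corresponds to z≈103, next to the display at (240,320), so this height is right for tipping. Pushing gently.

Request:
drive_tool([
  {"claw": 1, "dx": 0, "dy": 0.15, "dz": 0, "yaw": 0},
  {"claw": 1, "dx": 0, "dy": 0.15, "dz": 0, "yaw": 0},
  {"claw": 1, "dx": 0, "dy": 0.15, "dz": 0, "yaw": 0},
  {"claw": 1, "dx": 0, "dy": 0.15, "dz": 0, "yaw": 0},
])

```text
time_s: 5.88
ee_pos: [500.9, 258.4, 72.8]
ee_rot: [-179.8, 0.3, 98.8]
force: [0.4, 0.2, 0.2]
gripper_width: 0.9
```

Request:
drive_tool([
  {"claw": 1, "dx": 0, "dy": 0.15, "dz": 0, "yaw": 0},
  {"claw": 1, "dx": 0, "dy": 0.15, "dz": 0, "yaw": 0},
  {"claw": 1, "dx": 0, "dy": 0.15, "dz": 0, "yaw": 0},
])

```text
time_s: 6.25
ee_pos: [510.6, 259.9, 72.9]
ee_rot: [-179.8, 0.3, 98.8]
force: [0.9, -0.3, -0.2]
gripper_width: 0.7
```

```bash
python3 st.py 490 255 100; python3 - <<'E'
from h import *
f=grab_frame("side")["color"]; c=f[100:220,180:300]
cv2.imwrite(f"pics/side7.png",cv2.resize(c,None,fx=5,fy=5,interpolation=2)[:600])
E
```

```text
t 6.25 p [510.6 259.9  72.9] r [-179.79    0.27   98.82] F [ 0.91 -0.33 -0.25] w 0.7
tool units [-0.09 -1.06 -1.35]
```

View pics/side7.png

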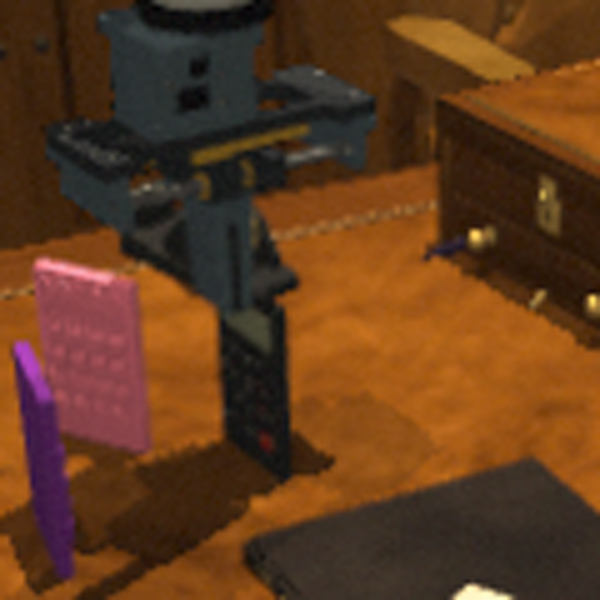

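The finger now covers the top of the display, still without contact. I keep pushing.

Request:
drive_tool([
  {"claw": 1, "dx": 0, "dy": 0.15, "dz": 0, "yaw": 0},
  {"claw": 1, "dx": 0, "dy": 0.15, "dz": 0, "yaw": 0},
  {"claw": 1, "dx": 0, "dy": 0.15, "dz": 0, "yaw": 0},
])

```text
time_s: 6.68
ee_pos: [520.4, 261.5, 72.9]
ee_rot: [-179.8, 0.3, 98.8]
force: [-0.1, 0.6, -0.0]
gripper_width: 0.8
```

```bash
python3 st.py 490 255 100; python3 - <<'E'
from h import *
f=grab_frame("side")["color"]; c=f[100:220,180:300]
cv2.imwrite(f"pics/side8.png",cv2.resize(c,None,fx=5,fy=5,interpolation=2)[:600])
E
```

```text
t 6.675 p [520.4 261.5  72.9] r [-179.81    0.26   98.82] F [-0.1   0.61 -0.04] w 0.8
tool units [-0.09 -1.56 -1.35]
```

View pics/side8.png

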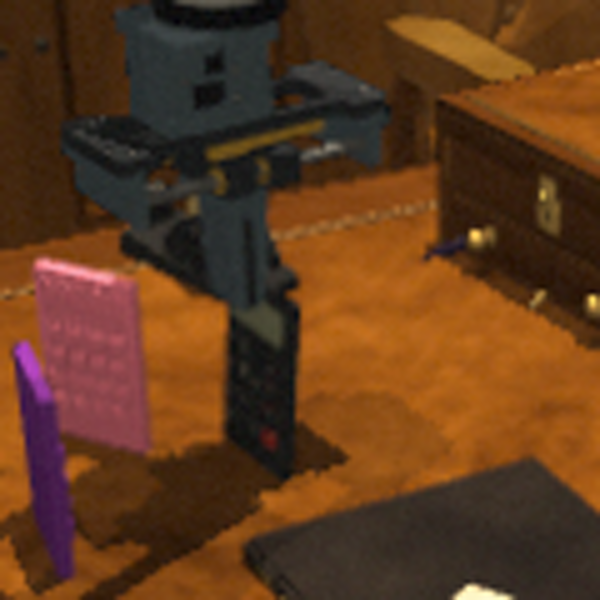

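The calculator's top has moved, with its upper right corner going from (285,305) to (297,310). It is tipping, so I continue.

Request:
drive_tool([
  {"claw": 1, "dx": 0, "dy": 0.15, "dz": 0, "yaw": 0},
  {"claw": 1, "dx": 0, "dy": 0.15, "dz": 0, "yaw": 0},
  {"claw": 1, "dx": 0, "dy": 0.15, "dz": 0, "yaw": 0},
  {"claw": 1, "dx": 0, "dy": 0, "dz": 0, "yaw": 0},
  {"claw": 1, "dx": 0, "dy": 0, "dz": 0, "yaw": 0},
])

```text
time_s: 7.35
ee_pos: [530.5, 263.1, 72.7]
ee_rot: [-179.8, 0.3, 98.8]
force: [-0.1, -0.8, -0.0]
gripper_width: 0.7
```

```bash
python3 st.py 490 255 100; python3 - <<'E'
from h import *
f=grab_frame("side")["color"]; c=f[100:220,180:300]
cv2.imwrite(f"pics/side9.png",cv2.resize(c,None,fx=5,fy=5,interpolation=2)[:600])
E
```

```text
t 7.35 p [530.5 263.1  72.7] r [-179.84    0.26   98.82] F [-0.09 -0.81 -0.01] w 0.7
tool units [-0.1  -2.06 -1.36]
```

View pics/side9.png

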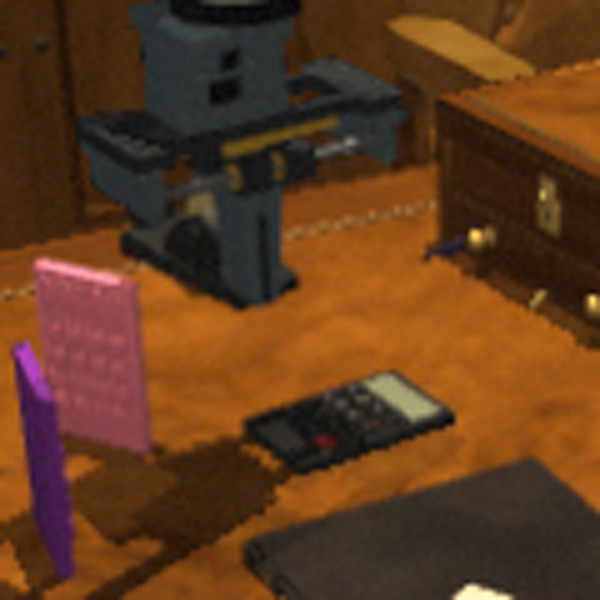

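It lies flat with keys up. In the crop its corners are at (245,422), (388,372), (455,410) and (292,465).

```bash
python3 - <<'E'
from h import *
f=grab_frame("side"); S=lambda x,y:(180+x/5-.4,100+y/5-.4)
P={n:atz(f,S(*p),12) for n,p in dict(nl=(246,421),fl=(388,371),fr=(455,408),nr=(292,462)).items()}
for n in P: print(n,P[n].round(1))
c=sum(P.values())/4; print("c",c.round(1)); 
for a,b in(("nl","fl"),("nr","fr"),("nr","nl"),("fr","fl")):
    d=(P[b]-P[a]); print(a,b,np.linalg.norm(d).round(1),np.arctan2(d[1],d[0]).round(3))
E
```

```text
nl [529.9 283.6  12. ]
fl [639.2 302.7  12. ]
fr [655.3 237.3  12. ]
nr [535.2 222.8  12. ]
c [589.9 261.6  12. ]
nl fl 110.9 0.174
nr fr 121.0 0.12
nr nl 61.0 1.657
fr fl 67.3 1.812
```

Request:
drive_tool([
  {"claw": -0.3, "dx": 0, "dy": 1, "dz": 0, "yaw": 0.9},
  {"claw": -0.3, "dx": 0.6, "dy": 1, "dz": 0, "yaw": 0},
  {"claw": -0.3, "dx": 1, "dy": 1, "dz": 0, "yaw": 0},
  {"claw": -0.3, "dx": 1, "dy": 0, "dz": 0, "yaw": 0},
  {"claw": -0.3, "dx": 1, "dy": 0, "dz": 0, "yaw": 0},
])

```text
time_s: 8.07
ee_pos: [589.0, 339.7, 72.3]
ee_rot: [-179.8, 0.3, 90.7]
force: [0.1, 0.5, -0.1]
gripper_width: 47.7
```

Request:
drive_tool([
  {"claw": -0.3, "dx": 0.4, "dy": 0, "dz": 0, "yaw": 0},
  {"claw": -0.3, "dx": 0, "dy": 0, "dz": 0, "yaw": 0},
])

```text
time_s: 8.32
ee_pos: [587.1, 349.8, 72.0]
ee_rot: [-179.7, 0.4, 90.9]
force: [0.3, 0.5, 0.1]
gripper_width: 59.5
```

```bash
python3 st.py 588 340 40; python3 - <<'E'
from h import *
for n,k in(("side",(90,220,170,300)),("top",(170,290,130,290))):
    f=grab_frame(n)["color"]; c=f[k[0]:k[1],k[2]:k[3]]
    cv2.imwrite(f"pics/{n}10.png",cv2.resize(c,None,fx=4.5,fy=4.5,interpolation=2)[:600])
E
```

```text
t 8.325 p [587.1 349.8  72. ] r [-179.7     0.37   90.88] F [0.34 0.49 0.08] w 59.5
tool units [-0.48  0.05  1.6 ]
```

View pics/side10.png

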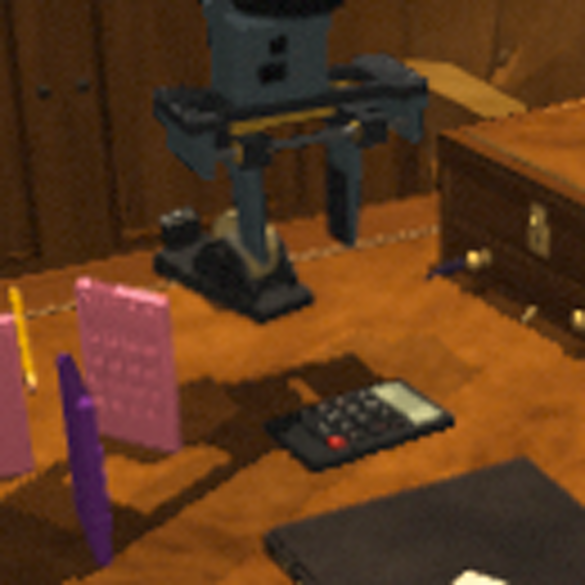

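View pics/top10.png

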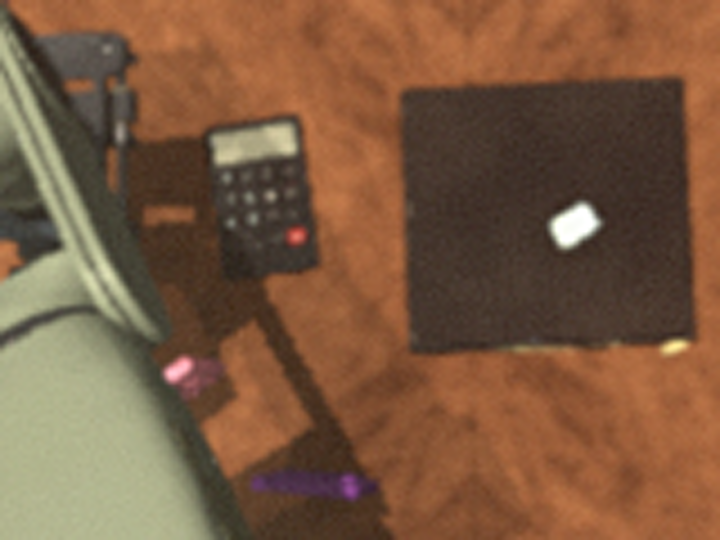

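```bash
python3 - <<'E'
from h import *
f=grab_frame("top"); T=lambda x,y:(130+x/4.5-.4,170+y/4.5-.4)
def show(P):
    P=[atz(f,T(*p),z) for p,z in P]; c=sum(P)/4; print([p[:2].round(1).tolist() for p in P],"c",c.round(1))
    for a,b in((3,0),(2,1)): d=P[b]-P[a]; print("yaw",np.arctan2(d[1],d[0]).round(3),np.linalg.norm(d).round(1),end=' ')
    print()
show([(p,12) for p in((206,130),(299,117),(317,267),(227,280))])
show([(p,13) for p in((402,91),(683,78),(693,344),(411,353))])
s=grab_frame("side")
for z in(72,80,90,100,110): print(z,((proj(s,[[550,350,z],[624,350,z]])-[170,90]+.5)*4.5).round().tolist())
E
```

```text
[[642.7, 307.9], [651.0, 237.6], [537.8, 224.4], [529.4, 291.9]] c [590.2 265.5  12. ]
yaw 0.14 114.4 yaw 0.116 113.9 
[[668.8, 159.7], [674.2, -51.3], [474.9, -54.2], [472.5, 154.8]] c [572.6  52.3  13. ]
yaw 0.025 196.4 yaw 0.015 199.4 
72 [[253.0, 305.0], [346.0, 285.0]]
80 [[252.0, 295.0], [346.0, 275.0]]
90 [[251.0, 282.0], [346.0, 262.0]]
100 [[250.0, 269.0], [345.0, 250.0]]
110 [[250.0, 257.0], [345.0, 237.0]]
```

Calculator at (590,265), yaw 0.13; portfolio centre (572,52), yaw 0.02. The fingertips, at (258,262) and (347,243) in the crop, appear at z≈105 while telemetry says 72. I descend with care, watching the force and the picture.

Request:
drive_tool([
  {"claw": -0.3, "dx": 0, "dy": 0, "dz": 0.8, "yaw": 0},
  {"claw": -0.3, "dx": 0, "dy": 0, "dz": 0.8, "yaw": 0},
  {"claw": -0.3, "dx": 0, "dy": 0, "dz": 0.6, "yaw": 0},
  {"claw": -0.3, "dx": 0, "dy": 0, "dz": 0, "yaw": 0},
])

```text
time_s: 9.02
ee_pos: [586.8, 346.4, 23.9]
ee_rot: [-179.6, 0.5, 90.7]
force: [-0.5, 0.1, -0.1]
gripper_width: 59.4
```

```bash
python3 st.py 588 340 5; python3 - <<'E'
from h import *
s=grab_frame("side"); c=s["color"][100:200,180:280]
cv2.imwrite(f"pics/side11.png",cv2.resize(c,None,fx=6,fy=6,interpolation=2))
p=telemetry.state()["ee_pos"]
for z in(0,15,30,45,60): print(z,((proj(s,[[p[0]-37,p[1],z],[p[0]+37,p[1],z]])-[180,100]+.5)*6).round().tolist())
E
```

```text
t 9.025 p [586.8 346.4  23.9] r [-179.57    0.46   90.69] F [-0.5   0.14 -0.13] w 59.4
tool units [-0.31  0.06  0.95]
0 [[287.0, 467.0], [409.0, 438.0]]
15 [[286.0, 443.0], [408.0, 414.0]]
30 [[284.0, 419.0], [407.0, 390.0]]
45 [[283.0, 394.0], [406.0, 366.0]]
60 [[281.0, 369.0], [406.0, 342.0]]
```

View pics/side11.png

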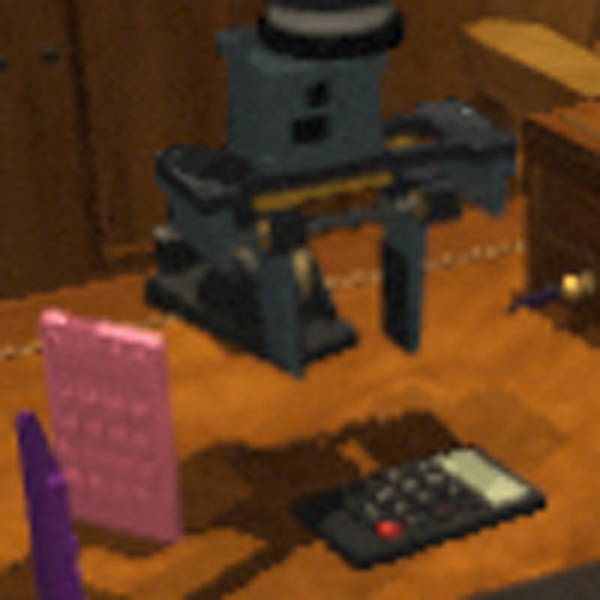

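Request:
drive_tool([
  {"claw": -0.3, "dx": 0, "dy": 0, "dz": 0.5, "yaw": 0},
  {"claw": -0.3, "dx": 0, "dy": 0, "dz": 0.5, "yaw": 0},
  {"claw": -0.3, "dx": 0, "dy": 0, "dz": 0, "yaw": 0},
])

```text
time_s: 9.45
ee_pos: [587.6, 346.8, 3.9]
ee_rot: [-179.7, 0.4, 90.7]
force: [0.5, -0.2, 0.6]
gripper_width: 59.5
```

Request:
drive_tool([
  {"claw": -0.3, "dx": 0, "dy": 0, "dz": 0.25, "yaw": 0},
  {"claw": -0.3, "dx": 0, "dy": 0, "dz": 0.25, "yaw": 0},
  {"claw": -0.3, "dx": 0, "dy": 0, "dz": 0, "yaw": 0},
])

```text
time_s: 9.82
ee_pos: [587.9, 347.0, -6.4]
ee_rot: [-179.8, 0.4, 90.7]
force: [0.4, 1.0, -0.5]
gripper_width: 58.7
```

```bash
python3 st.py 588 340 5; python3 - <<'E'
from h import *
s=grab_frame("side"); c=s["color"][100:200,180:280]
cv2.imwrite(f"pics/side12.png",cv2.resize(c,None,fx=6,fy=6,interpolation=2))
p=telemetry.state()["ee_pos"]
for z in(0,15,30,45,60): print(z,((proj(s,[[p[0]-37,p[1],z],[p[0]+37,p[1],z]])-[180,100]+.5)*6).round().tolist())
E
```

```text
t 9.825 p [587.9 347.   -6.4] r [-179.75    0.36   90.7 ] F [ 0.42  1.03 -0.52] w 58.7
tool units [-0.35 -0.   -0.57]
0 [[288.0, 466.0], [410.0, 437.0]]
15 [[287.0, 442.0], [409.0, 414.0]]
30 [[285.0, 418.0], [408.0, 390.0]]
45 [[284.0, 393.0], [407.0, 366.0]]
60 [[282.0, 369.0], [407.0, 341.0]]
```

View pics/side12.png

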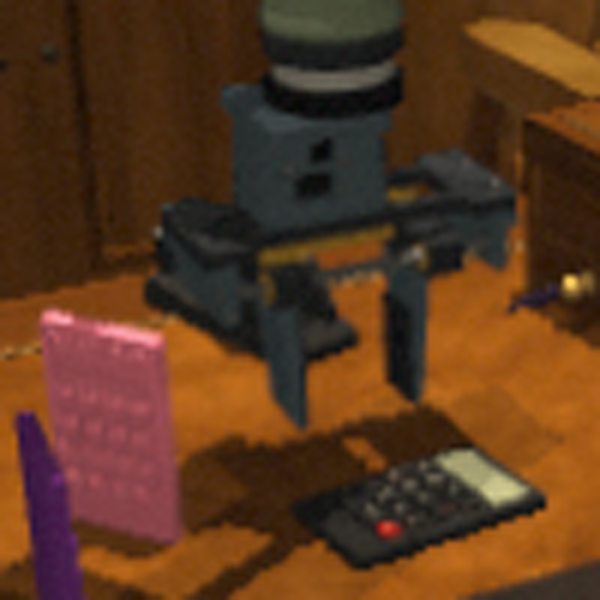

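There is no contact at a reported z=-6, so telemetry reads about 30 mm low. The tips, at (302,425) and (415,400), are really about 25 mm up. I lower slowly and watch the force.

Request:
drive_tool([
  {"claw": -0.3, "dx": 0, "dy": 0, "dz": 0.25, "yaw": 0},
  {"claw": -0.3, "dx": 0, "dy": 0, "dz": 0.25, "yaw": 0},
  {"claw": -0.3, "dx": 0, "dy": 0, "dz": 0, "yaw": 0},
])

```text
time_s: 10.25
ee_pos: [588.2, 347.1, -16.5]
ee_rot: [-179.8, 0.3, 90.7]
force: [0.1, -0.7, -0.1]
gripper_width: 59.7
```

Request:
drive_tool([
  {"claw": -0.3, "dx": 0, "dy": 0, "dz": 0.15, "yaw": 0},
  {"claw": -0.3, "dx": 0, "dy": 0, "dz": 0.1, "yaw": 0},
  {"claw": -0.3, "dx": 0, "dy": 0, "dz": 0, "yaw": 0},
])

```text
time_s: 10.62
ee_pos: [588.2, 347.1, -21.9]
ee_rot: [-179.8, 0.3, 90.7]
force: [0.2, -0.6, 0.3]
gripper_width: 59.1
```

```bash
python3 st.py 588 340 5; python3 - <<'E'
from h import *
s=grab_frame("side"); c=s["color"][100:200,180:280]
cv2.imwrite(f"pics/side13.png",cv2.resize(c,None,fx=6,fy=6,interpolation=2))
p=telemetry.state()["ee_pos"]
for z in(0,5,10,15,30): print(z,((proj(s,[[p[0]-37,p[1]-16,z],[p[0]+37,p[1]-16,z]])-[180,100]+.5)*6).round().tolist())
E
```

```text
t 10.625 p [588.2 347.1 -21.9] r [-179.81    0.33   90.7 ] F [ 0.22 -0.6   0.28] w 59.1
tool units [-0.36 -0.02 -1.34]
0 [[300.0, 478.0], [422.0, 449.0]]
5 [[299.0, 470.0], [422.0, 441.0]]
10 [[299.0, 462.0], [422.0, 433.0]]
15 [[298.0, 454.0], [421.0, 425.0]]
30 [[297.0, 430.0], [421.0, 401.0]]
```

View pics/side13.png

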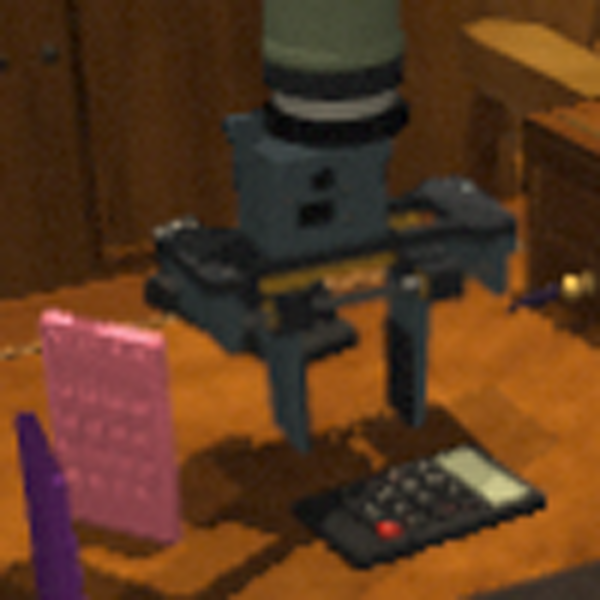

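Request:
drive_tool([
  {"claw": -0.3, "dx": 0, "dy": 0, "dz": 0.15, "yaw": 0},
  {"claw": -0.3, "dx": 0, "dy": 0, "dz": 0.1, "yaw": 0},
  {"claw": -0.3, "dx": 0, "dy": 0, "dz": 0, "yaw": 0},
])

```text
time_s: 11.05
ee_pos: [588.3, 347.2, -27.0]
ee_rot: [-179.8, 0.3, 90.7]
force: [-0.4, 0.0, 0.2]
gripper_width: 59.2
```

Request:
drive_tool([
  {"claw": -0.3, "dx": 0, "dy": 0, "dz": 0.1, "yaw": 0},
  {"claw": -0.3, "dx": 0, "dy": 0, "dz": 0.1, "yaw": 0},
  {"claw": -0.3, "dx": 0, "dy": 0, "dz": 0, "yaw": 0},
])

```text
time_s: 11.42
ee_pos: [588.3, 347.2, -31.3]
ee_rot: [-179.8, 0.3, 90.7]
force: [-0.0, -0.2, 0.6]
gripper_width: 59.2
```

```bash
python3 st.py 588 340 5; python3 - <<'E'
from h import *
s=grab_frame("side"); c=s["color"][100:200,180:280]
cv2.imwrite(f"pics/side14.png",cv2.resize(c,None,fx=6,fy=6,interpolation=2))
E
```

```text
t 11.425 p [588.3 347.2 -31.3] r [-179.83    0.31   90.7 ] F [-0.02 -0.2   0.64] w 59.2
tool units [-0.37 -0.03 -1.81]
```

View pics/side14.png

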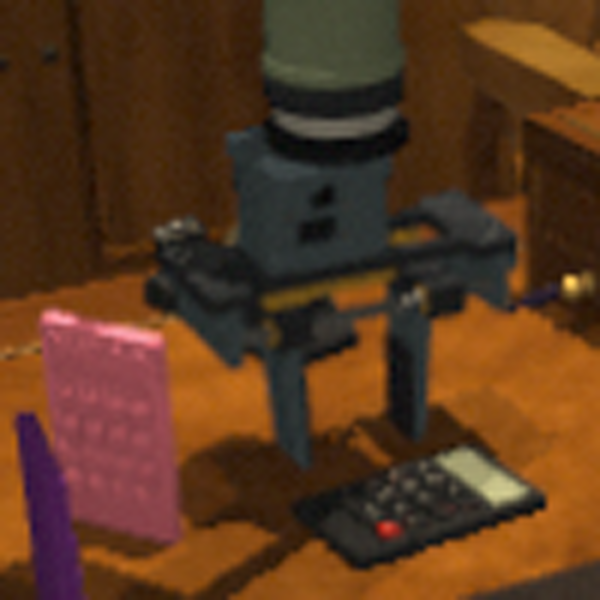

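Request:
drive_tool([
  {"claw": -0.3, "dx": 0, "dy": 0, "dz": 0.1, "yaw": 0},
  {"claw": -0.3, "dx": -0.25, "dy": 0, "dz": 0, "yaw": 0},
  {"claw": -0.3, "dx": -0.25, "dy": 0, "dz": 0, "yaw": 0},
  {"claw": -0.3, "dx": -0.25, "dy": 0, "dz": 0, "yaw": 0},
  {"claw": -0.3, "dx": -0.25, "dy": 0, "dz": 0, "yaw": 0},
])

```text
time_s: 12.1
ee_pos: [588.8, 325.9, -33.0]
ee_rot: [-179.9, 0.3, 90.7]
force: [1.0, 0.3, 0.1]
gripper_width: 59.2
```

Request:
drive_tool([
  {"claw": -0.3, "dx": -0.2, "dy": 0, "dz": 0, "yaw": 0},
  {"claw": -0.3, "dx": -0.2, "dy": 0, "dz": 0, "yaw": 0},
  {"claw": -0.3, "dx": -0.2, "dy": 0, "dz": 0, "yaw": 0},
  {"claw": -0.3, "dx": -0.2, "dy": 0, "dz": 0, "yaw": 0},
  {"claw": -0.3, "dx": -0.2, "dy": 0, "dz": 0, "yaw": 0},
])

```text
time_s: 12.72
ee_pos: [589.4, 304.8, -32.6]
ee_rot: [-179.9, 0.3, 90.7]
force: [0.0, 1.8, 0.1]
gripper_width: 59.5
```

```bash
python3 st.py 588 250 -33; python3 - <<'E'
from h import *
s=grab_frame("side"); c=s["color"][100:200,180:280]
cv2.imwrite(f"pics/side15.png",cv2.resize(c,None,fx=6,fy=6,interpolation=2))
c=grab_frame("top")["color"][170:290,130:290]
cv2.imwrite(f"pics/top15.png",cv2.resize(c,None,fx=4.5,fy=4.5,interpolation=2))
E
```

```text
t 12.725 p [589.4 304.8 -32.6] r [-179.9     0.25   90.69] F [0.01 1.82 0.07] w 59.5
tool units [-2.74 -0.1   0.03]
```

View pics/side15.png

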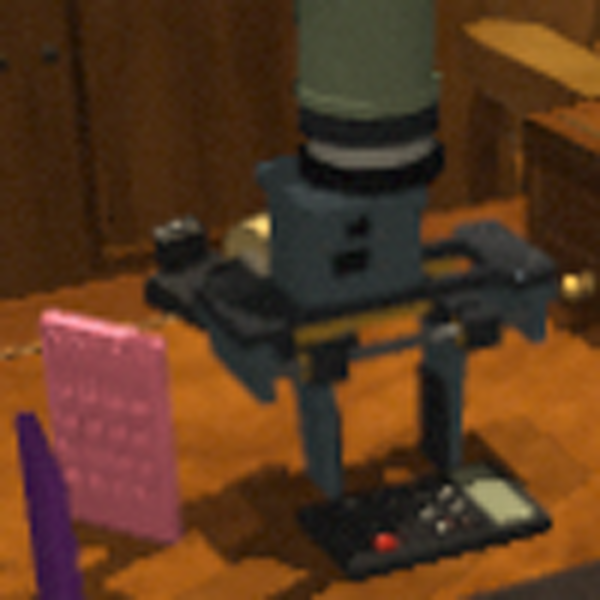

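View pics/top15.png

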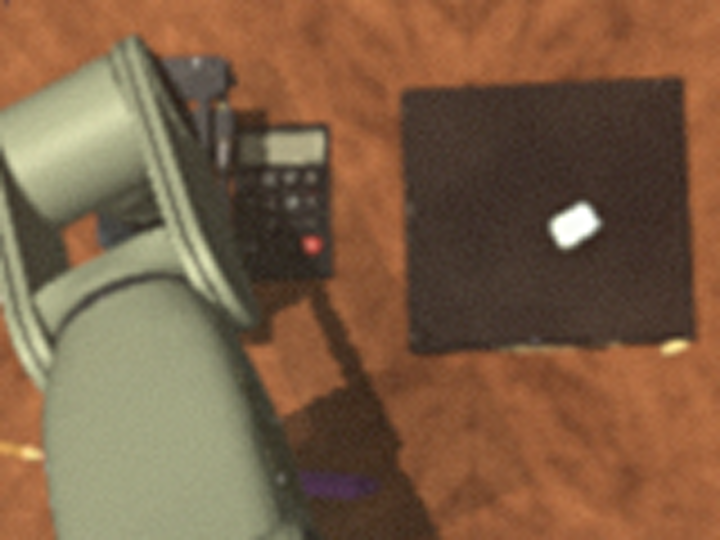

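The calculator has squared up to the fingers: its right edge in the top crop is at x≈330 and the portfolio at 405, a gap of about 54 mm. I continue.

Request:
drive_tool([
  {"claw": -0.3, "dx": -0.2, "dy": 0, "dz": 0, "yaw": 0},
  {"claw": -0.3, "dx": -0.2, "dy": 0, "dz": 0, "yaw": 0},
  {"claw": -0.3, "dx": -0.2, "dy": 0, "dz": 0, "yaw": 0},
  {"claw": -0.3, "dx": -0.2, "dy": 0, "dz": 0, "yaw": 0},
  {"claw": -0.3, "dx": -0.2, "dy": 0, "dz": 0, "yaw": 0},
])

```text
time_s: 13.45
ee_pos: [589.5, 283.6, -32.6]
ee_rot: [-179.9, 0.3, 90.7]
force: [0.3, 1.5, -0.6]
gripper_width: 59.5
```

Request:
drive_tool([
  {"claw": -0.3, "dx": -0.2, "dy": 0, "dz": 0, "yaw": 0},
  {"claw": -0.3, "dx": -0.2, "dy": 0, "dz": 0, "yaw": 0},
  {"claw": -0.3, "dx": -0.2, "dy": 0, "dz": 0, "yaw": 0},
  {"claw": -0.3, "dx": -0.2, "dy": 0, "dz": 0, "yaw": 0},
])

```text
time_s: 13.95
ee_pos: [589.6, 266.3, -32.6]
ee_rot: [-179.9, 0.3, 90.7]
force: [-0.4, -0.3, -1.2]
gripper_width: 59.2
```

```bash
python3 st.py 588 250 -33; python3 - <<'E'
from h import *
s=grab_frame("side"); c=s["color"][110:230,190:310]
cv2.imwrite(f"pics/side16.png",cv2.resize(c,None,fx=5,fy=5,interpolation=2))
c=grab_frame("top")["color"][180:260,180:260]
cv2.imwrite(f"pics/top16.png",cv2.resize(c,None,fx=7,fy=7,interpolation=2))
E
```

```text
t 13.95 p [589.6 266.3 -32.6] r [-179.88    0.27   90.68] F [-0.45 -0.3  -1.24] w 59.2
tool units [-0.81 -0.09  0.02]
```

View pics/side16.png

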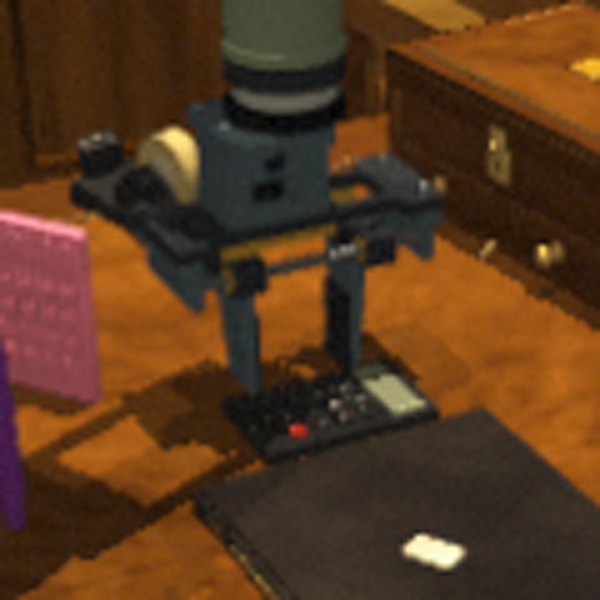

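View pics/top16.png

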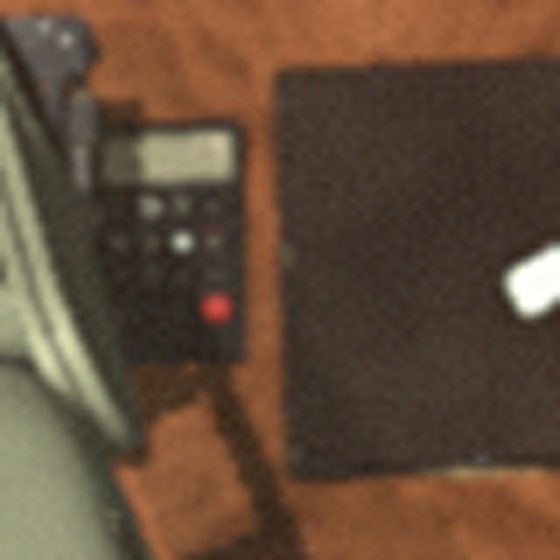

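The gap is now about 18 mm (top crop x 244 to 283). I close it in smaller steps.

Request:
drive_tool([
  {"claw": -0.3, "dx": -0.15, "dy": 0, "dz": 0, "yaw": 0},
  {"claw": -0.3, "dx": -0.15, "dy": 0, "dz": 0, "yaw": 0},
  {"claw": -0.3, "dx": -0.15, "dy": 0, "dz": 0, "yaw": 0},
  {"claw": -0.3, "dx": -0.15, "dy": 0, "dz": 0, "yaw": 0},
])

```text
time_s: 14.55
ee_pos: [589.8, 253.6, -32.5]
ee_rot: [-179.9, 0.3, 90.7]
force: [-0.4, 1.2, 0.1]
gripper_width: 59.1
```

Request:
drive_tool([
  {"claw": -0.3, "dx": -0.08, "dy": 0, "dz": 0, "yaw": 0},
  {"claw": -0.3, "dx": -0.08, "dy": 0, "dz": 0, "yaw": 0},
])

```text
time_s: 14.8
ee_pos: [589.8, 250.8, -32.4]
ee_rot: [-179.9, 0.2, 90.7]
force: [0.2, 3.5, -1.6]
gripper_width: 59.1
```

```bash
python3 st.py 588 250 -33; python3 - <<'E'
from h import *
s=grab_frame("side"); c=s["color"][110:230,190:310]
cv2.imwrite(f"pics/side17.png",cv2.resize(c,None,fx=5,fy=5,interpolation=2))
c=grab_frame("top")["color"][180:260,180:260]
cv2.imwrite(f"pics/top17.png",cv2.resize(c,None,fx=7,fy=7,interpolation=2))
E
```

```text
t 14.8 p [589.8 250.8 -32.4] r [-179.88    0.2    90.66] F [ 0.15  3.52 -1.64] w 59.1
tool units [-0.04 -0.09  0.03]
```

View pics/side17.png

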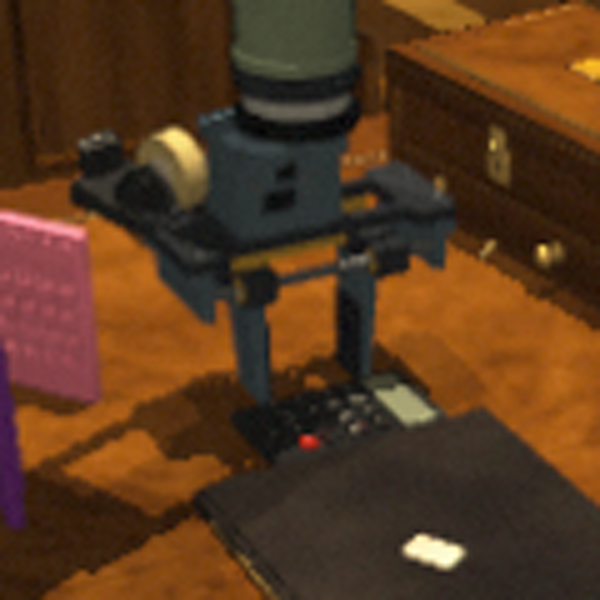

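View pics/top17.png

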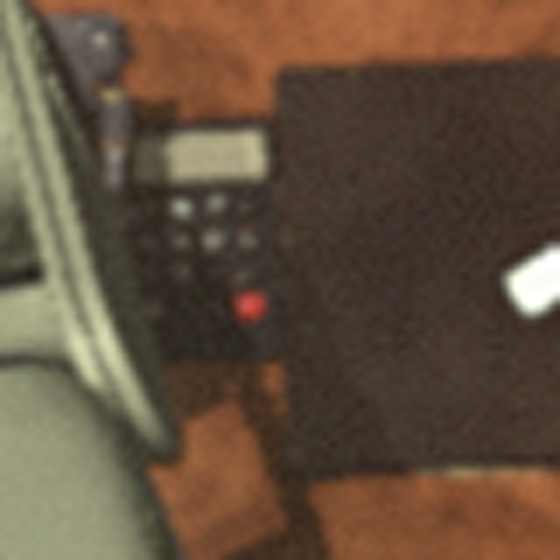

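The visible gap is closed along the far part and the force has risen to 3.5 N. One small step more.

Request:
drive_tool([
  {"claw": -0.3, "dx": -0.08, "dy": 0, "dz": 0, "yaw": 0},
])

```text
time_s: 15.02
ee_pos: [590.1, 249.9, -32.4]
ee_rot: [-179.9, 0.2, 90.7]
force: [-0.0, 4.7, -0.8]
gripper_width: 59.5
```

```bash
python3 st.py 588 250 -33; python3 - <<'E'
from h import *
c=grab_frame("top")["color"][180:260,180:260]
cv2.imwrite(f"pics/top18.png",cv2.resize(np.clip(c*2.2,0,255).astype(np.uint8),None,fx=7,fy=7,interpolation=2))
E
```

```text
t 15.025 p [590.1 249.9 -32.4] r [-1.7993e+02  1.6000e-01  9.0690e+01] F [-0.04  4.71 -0.83] w 59.5
tool units [ 0.01 -0.1   0.03]
```

View pics/top18.png

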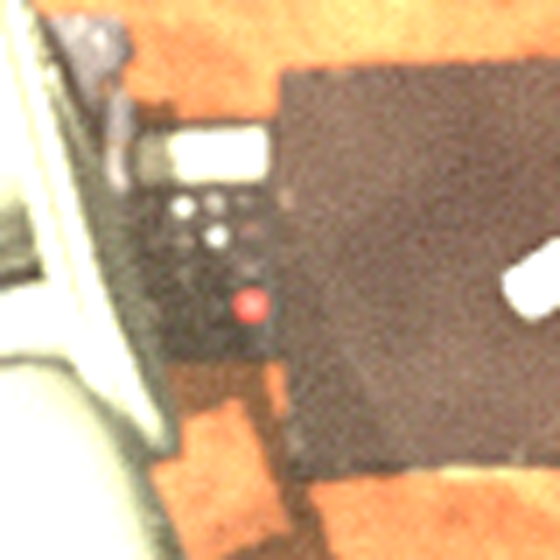

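The calculator is in full contact with no strip of wood visible between the two. I retreat straight back and up, then check.

Request:
drive_tool([
  {"claw": -0.3, "dx": 0.3, "dy": 0, "dz": 0, "yaw": 0},
  {"claw": -0.3, "dx": 0.6, "dy": 0, "dz": 0, "yaw": 0},
  {"claw": -0.3, "dx": 1, "dy": 0, "dz": 0, "yaw": 0},
  {"claw": -0.3, "dx": 1, "dy": 0, "dz": -0.5, "yaw": 0},
  {"claw": -0.3, "dx": 1, "dy": 0, "dz": -1, "yaw": 0},
])

```text
time_s: 15.7
ee_pos: [588.0, 330.1, -3.1]
ee_rot: [-179.7, 0.4, 90.6]
force: [0.6, -0.6, -0.3]
gripper_width: 59.1
```

Request:
drive_tool([
  {"claw": -0.3, "dx": 0.5, "dy": 0, "dz": -1, "yaw": 0},
  {"claw": -0.3, "dx": 0, "dy": 0, "dz": -1, "yaw": 0},
  {"claw": -0.3, "dx": 0, "dy": 0, "dz": -1, "yaw": 0},
  {"claw": -0.3, "dx": 0, "dy": 0, "dz": -1, "yaw": 0},
  {"claw": -0.3, "dx": 0, "dy": 0, "dz": 0, "yaw": 0},
])

```text
time_s: 16.32
ee_pos: [588.6, 351.3, 84.5]
ee_rot: [179.9, 0.2, 91.1]
force: [-0.6, 0.2, -0.1]
gripper_width: 59.2
```

```bash
python3 st.py; python3 - <<'E'
from h import *
s=grab_frame("side"); cv2.imwrite("pics/side19.png",s["color"])
c=grab_frame("top")["color"]
cv2.imwrite("pics/top19full.png",c)
c=c[180:270,180:290]
cv2.imwrite("pics/top19.png",cv2.resize(np.clip(c*2.,0,255).astype(np.uint8),None,fx=6,fy=6,interpolation=2))
cv2.imwrite("pics/side19c.png",cv2.resize(np.clip(s["color"][170:250,220:330]*2.,0,255).astype(np.uint8),None,fx=7,fy=7,interpolation=2))
E
```

```text
t 16.325 p [588.6 351.3  84.5] r [179.86   0.19  91.06] F [-0.6   0.24 -0.08] w 59.2
```

View pics/top19.png

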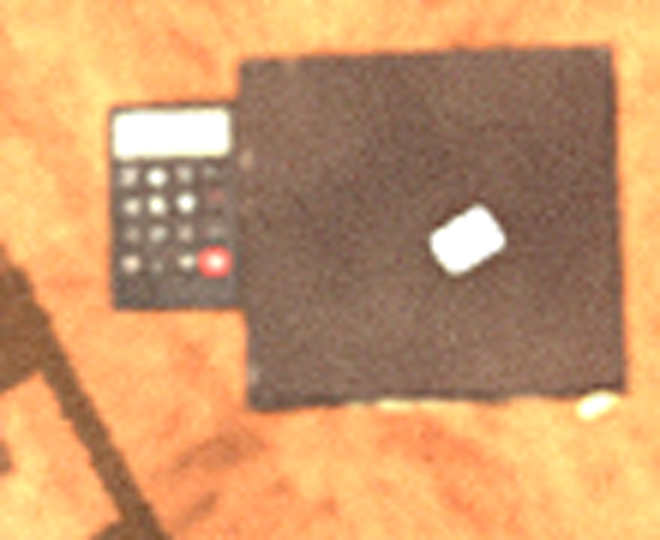

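View pics/side19.png

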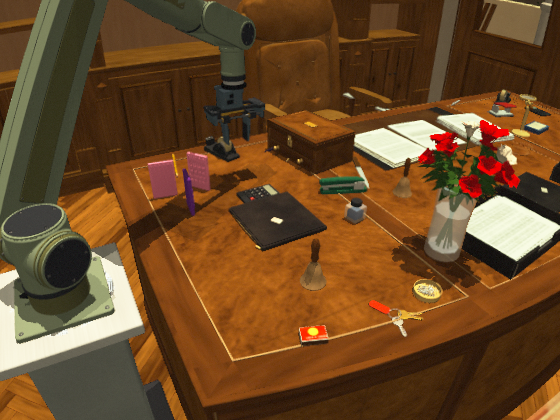

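View pics/side19c.png

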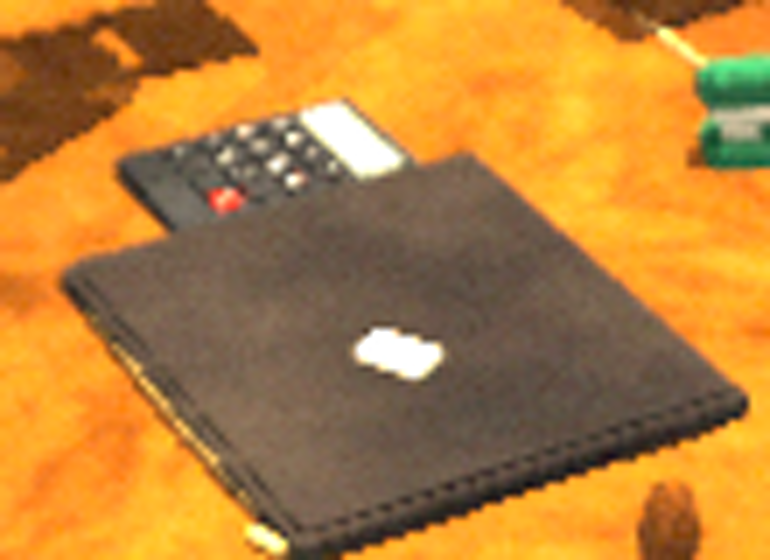

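View pics/top19full.png

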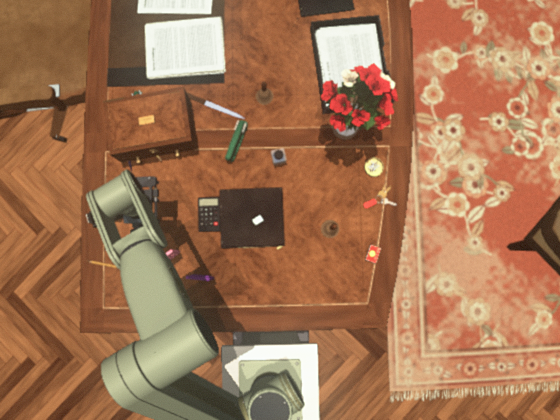

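```bash
python3 - <<'E'
from h import *
f=grab_frame("top"); T=lambda x,y:(180+x/6-.4,180+y/6-.4)
C=[atz(f,T(*p),12) for p in((110,106),(238,103),(242,305),(113,308))]
P=[atz(f,T(*p),13) for p in((240,62),(612,46),(626,394),(252,408))]
def cy(Q): d=(Q[0]-Q[3])+(Q[1]-Q[2]); return sum(Q)/4,np.arctan2(d[1],d[0])
c,ya=cy(C); p,yb=cy(P); d=(c-p)[:2]; s,k=np.sin(yb),np.cos(yb)
print("calc",c.round(1),ya.round(3),"port",p.round(1),yb.round(3),"rel",(k*d[0]+s*d[1]).round(1),(-s*d[0]+k*d[1]).round(1))
l=C[0]; print("left side mid y",((C[0]+C[3])/2).round(1))
E
```

```text
calc [588.3 194.4  12. ] 0.011 port [573.2  50.7  13. ] 0.021 rel 18.1 143.4
left side mid y [588.2 230.5  12. ]
```

The centre offset is 143 mm along the portfolio's y and 18 mm along its x, the angle difference is about 0.01 rad, and the portfolio has moved less than 2 mm. The bystanders are at their starting pixels, so I hand in.

```bash
python3 -c "
from workcell import job
print(job.job_done())"
```

```text
the job is handed in; nothing more can be done
None
```

The calculator is lying flat with its keys up, one long side along the portfolio's left side, and the job is handed in at about 16 s. I tipped it onto its back with the closed fingertips, then pushed it sideways with the two fingers spread. I never gripped or lifted it.

**Last checks (from the top picture, before handing in):**
- **Position:** the calculator's centre is about 143 mm from the portfolio's centre along the portfolio's y and 18 mm along its x. The angle between the two is about 0.01 rad.
- **Force:** the measured force peaked at about 4.7 N, during the final press against the portfolio.
- **Other things:** the portfolio moved less than 2 mm. The bell, ink bottle, keys and match box were still at their starting pixels.

**What disagreed:** the fingertips in the pictures stood about 30–37 mm higher than the telemetry said. The arm reached a reported z of -33 mm with no sign of touching the desk. My first tipping push therefore passed above the calculator without touching it, and after that I set heights from the pictures. My outlines of the portfolio came out about 10 mm short along its x, so the 18 mm is only good to a few millimetres, well inside the 80 mm allowed.

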